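# Pack the tested remotes and wedge the row

### The job

Move the three remote controls one by one from the row of grey pocket stands into the wooden shipping tray, standing upright side by side in the same order: the one nearest the robot goes against the tray's upright end wall, nearest the robot, the middle one next to it and the farthest one last. Then put the wooden wedge into the gap that is left, its slanted face against the tray's slanted end wall, and press it down until the row is packed tight and the wedge goes no deeper. Leave everything let go and still.

Things in the scene. Friction and masses are not known exactly. Their poses are not given: they have to be found in the camera images.
- slim: A white handheld remote control with grey keys, standing upright on its flat foot, 22 mm thick (own x, keys on the +x face), 40 mm wide (own y) and 132 mm high (the tallest and narrowest; round pad above two columns of keys). It starts in a pocket stand. Mass about 0.1 kg. Origin at the centre of its underside, z up.
- wide: A white handheld remote control with grey keys, standing upright on its flat foot, 24 mm thick (own x, keys on the +x face), 54 mm wide (own y) and 116 mm high (the shortest and widest; large dark display). It starts in a pocket stand. Mass about 0.1 kg. Origin at the centre of its underside, z up.
- thick: A white handheld remote control with grey keys, standing upright on its flat foot, 30 mm thick (own x, keys on the +x face), 46 mm wide (own y) and 124 mm high (the thickest; small black display above a round pad). It starts in a pocket stand. Mass about 0.1 kg. Origin at the centre of its underside, z up.
- stand_a: The fixed pocket stand in which the slim remote starts: open grey box 44 mm (x) by 72 mm (y), 38 mm high, walls and floor 4 mm. Three alike stands form a straight row, 60 mm pitch, on a dark strip, in any order. Origin at the centre of its underside, 4 mm above the bench; x runs along the row away from the robot.
- stand_b: The fixed pocket stand in which the wide remote starts: open grey box 44 mm (x) by 72 mm (y), 38 mm high, walls and floor 4 mm. Three alike stands form a straight row, 60 mm pitch, on a dark strip, in any order. Origin at the centre of its underside, 4 mm above the bench; x runs along the row away from the robot.
- stand_c: The fixed pocket stand in which the thick remote starts: open grey box 44 mm (x) by 72 mm (y), 38 mm high, walls and floor 4 mm. Three alike stands form a straight row, 60 mm pitch, on a dark strip, in any order. Origin at the centre of its underside, 4 mm above the bench; x runs along the row away from the robot.
- tray: Fixed pale wooden tray. Origin at bench level on its middle line; x along the row, away from the robot. Floor top z = 6 mm, 72 mm wide inside (y); side walls 36, end walls 65 mm above it. Upright end wall, nearest the robot: inner face x = -55 mm. Far wall leans out: x = 42.6 mm at the floor, 62.1 at the rim. Remotes packed tight reach x = 21 mm; the wedge fills the rest.
- wedge: Brown wooden wedge on the bench, 44 mm wide (y), 115 high. Origin: centre of its foot, 24 mm thick. -x face upright; +x face slants out 0.3 mm per mm, from x = 12 mm at the foot to 31.5 at 65 mm height; above, a grip block (x -12 to 12 mm) up to 115 mm. In a tight row its foot stops about 8 mm above the tray floor; pressing it with 10 to 20 N slides loose remotes together. 0.09 kg.
There are look-alikes about, which are no part of the job. What is shaped like the slim but green or pink is not meant.

How it is judged (in metres and radians):
On the way, in this order (a step that is already met when the one before it is completed fails the run):
1. the three remotes stand upright in the tray in the order they had in the stands, nearest one at the upright end wall, the wedge not yet driven in (((x of stand_a in the frame of stand_b below 0 m and x of stand_a in the frame of stand_c below 0 m and x of slim in the frame of tray between -0.055 and -0.021 m) or (x of stand_a in the frame of stand_b below 0 m and x of stand_a in the frame of stand_c above 0 m and x of slim in the frame of tray between -0.027 and 0.007 m) or (x of stand_a in the frame of stand_b above 0 m and x of stand_a in the frame of stand_c below 0 m and x of slim in the frame of tray between -0.027 and 0.007 m) or (x of stand_a in the frame of stand_b above 0 m and x of stand_a in the frame of stand_c above 0 m and x of slim in the frame of tray between -0.005 and 0.035 m)) and y of slim in the frame of tray between -0.03 and 0.03 m and z of each of slim, wide, thick in the frame of tray below 0.014 m and angle between each of slim, wide, thick's own z axis and vertical below 0.2 rad and angle between the x axis of each of slim, wide, thick and the x axis of tray, either way round below 0.25 rad and ((x of stand_b in the frame of stand_a below 0 m and x of stand_b in the frame of stand_c below 0 m and x of wide in the frame of tray between -0.055 and -0.021 m) or (x of stand_b in the frame of stand_a below 0 m and x of stand_b in the frame of stand_c above 0 m and x of wide in the frame of tray between -0.027 and 0.007 m) or (x of stand_b in the frame of stand_a above 0 m and x of stand_b in the frame of stand_c below 0 m and x of wide in the frame of tray between -0.027 and 0.007 m) or (x of stand_b in the frame of stand_a above 0 m and x of stand_b in the frame of stand_c above 0 m and x of wide in the frame of tray between -0.005 and 0.035 m)) and y of wide in the frame of tray between -0.03 and 0.03 m and ((x of stand_c in the frame of stand_a below 0 m and x of stand_c in the frame of stand_b below 0 m and x of thick in the frame of tray between -0.055 and -0.021 m) or (x of stand_c in the frame of stand_a below 0 m and x of stand_c in the frame of stand_b above 0 m and x of thick in the frame of tray between -0.027 and 0.007 m) or (x of stand_c in the frame of stand_a above 0 m and x of stand_c in the frame of stand_b below 0 m and x of thick in the frame of tray between -0.027 and 0.007 m) or (x of stand_c in the frame of stand_a above 0 m and x of stand_c in the frame of stand_b above 0 m and x of thick in the frame of tray between -0.005 and 0.035 m)) and y of thick in the frame of tray between -0.03 and 0.03 m and not (x of wedge in the frame of tray between 0.02 and 0.045 m and y of wedge in the frame of tray between -0.02 and 0.02 m and z of wedge in the frame of tray below 0.02 m and angle between wedge's own z axis and vertical below 0.12 rad)), for 0.2 s.
2. the wedge is driven home (x of wedge in the frame of tray between 0.02 and 0.045 m and y of wedge in the frame of tray between -0.02 and 0.02 m and z of wedge in the frame of tray below 0.02 m and angle between wedge's own z axis and vertical below 0.12 rad), for 0.2 s.
At the end, for the whole second after the job is handed in: Remotes upright (0.09 rad) on the tray floor in the order of their stands, nearest one at the upright wall, each within about 4 mm of its packed place and square within 0.25 rad; wedge upright (0.12 rad) in the last gap, its foot under 14 mm above the tray floor; all at rest (all of step 2 and ((x of stand_a in the frame of stand_b below 0 m and x of stand_a in the frame of stand_c below 0 m and x of slim in the frame of tray between -0.049 and -0.034 m) or (x of stand_a in the frame of stand_b below 0 m and x of stand_a in the frame of stand_c above 0 m and x of slim in the frame of tray between -0.026 and -0.008 m) or (x of stand_a in the frame of stand_b above 0 m and x of stand_a in the frame of stand_c below 0 m and x of slim in the frame of tray between -0.026 and -0.008 m) or (x of stand_a in the frame of stand_b above 0 m and x of stand_a in the frame of stand_c above 0 m and x of slim in the frame of tray between 0.001 and 0.016 m)) and y of slim in the frame of tray between -0.03 and 0.03 m and z of each of slim, wide, thick in the frame of tray below 0.014 m and angle between each of slim, wide, thick's own z axis and vertical below 0.09 rad and angle between the x axis of each of slim, wide, thick and the x axis of tray, either way round below 0.25 rad and ((x of stand_b in the frame of stand_a below 0 m and x of stand_b in the frame of stand_c below 0 m and x of wide in the frame of tray between -0.049 and -0.034 m) or (x of stand_b in the frame of stand_a below 0 m and x of stand_b in the frame of stand_c above 0 m and x of wide in the frame of tray between -0.026 and -0.008 m) or (x of stand_b in the frame of stand_a above 0 m and x of stand_b in the frame of stand_c below 0 m and x of wide in the frame of tray between -0.026 and -0.008 m) or (x of stand_b in the frame of stand_a above 0 m and x of stand_b in the frame of stand_c above 0 m and x of wide in the frame of tray between 0.001 and 0.016 m)) and y of wide in the frame of tray between -0.03 and 0.03 m and ((x of stand_c in the frame of stand_a below 0 m and x of stand_c in the frame of stand_b below 0 m and x of thick in the frame of tray between -0.049 and -0.034 m) or (x of stand_c in the frame of stand_a below 0 m and x of stand_c in the frame of stand_b above 0 m and x of thick in the frame of tray between -0.026 and -0.008 m) or (x of stand_c in the frame of stand_a above 0 m and x of stand_c in the frame of stand_b below 0 m and x of thick in the frame of tray between -0.026 and -0.008 m) or (x of stand_c in the frame of stand_a above 0 m and x of stand_c in the frame of stand_b above 0 m and x of thick in the frame of tray between 0.001 and 0.016 m)) and y of thick in the frame of tray between -0.03 and 0.03 m and linear speed of each of slim, wide, thick, wedge below 0.02 m/s); the robot touches nothing.
It also fails if it takes over 120 s, if anything falls off the work surface, if the arm or the gripper's body presses on something with over 40 N, if the wrist force passes 120 N, or if a joint passes its speed limit or range.

### The arm

A 6-joint arm with a two-finger parallel gripper is mounted at the origin on the work surface. World frame = base frame: x ahead of the robot, y to its left, z up, the work surface at z = 0. Lengths are in mm, angles in rad, forces in N, time in s.
With the tool pointing down it reaches from about 375 to 900 mm from the base axis. Payload 3.1 kg.
Tool frame: the origin (TCP) lies on the mounting face of the last link; the fingertips stand 182 mm ahead of it and the grasp point (between the pads) lies 164 mm ahead of it (manip.nose_length is the distance from the TCP to the fingertips, in mm); y points along the fingers, z is the direction in which the jaws open and shut, and the axes are right-handed (so a half turn about y gives the same grasp; the last joint's range is limited). The gripper opens to 87 mm and grips with 3 to 60 N. Pads are 19 mm wide; open, the fingers measure 117 mm over their backs; the gripper's body (75 mm by 190 mm) begins 51 mm behind the grasp point.
Start: joints at [-1.478, 0.527, 1.433, -0, 1.181, -0.178], TCP at [167.815, -602.027, 404.748] pointing down, gripper open.
Joint ranges: [-3.08, 3.08], [-0.75, 2.2], [0.22, 2.44], [-1.43, 4.57], [0, 2.65], [-2.85, 2.85]. Speed limits (rad/s): [2.79, 2.79, 3.14, 3.14, 3.14, 3.14].

### API

Orientations are given as a unit quaternion [x, y, z, w].
In Python, from rig import manip gives the robot as it stands.
- The arm moves only by the tool move_arm, never from a script. Its argument "steps" is text: rows parted by semicolons, each of 7 numbers parted by spaces: the shift along the tool's x, y, z each as a share of 200 mm, from -1 to 1, then the turn, a rotation vector about the tool's x, y, z each as a share of 0.5 rad, from -1 to 1, then the gripper command: -1 is shut, 1 is fully open, values between are in proportion. In form: x y z wx wy wz jaw; .... A call has 1 to 10 rows; each row shifts and turns the commanded pose from where the row before left it, along the tool's axes as they then stand; what a row does not reach is not made up. A row lasts 1/10 s, in which the tool goes at most 50 mm and 8.59 degrees, less where a joint would pass 70% of its speed; a pose out of reach is approached as far as the arm can. A call with a number of a shift or a turn outside -1 to 1 is refused whole. A call with a gripper value outside its range is refused whole. The fingers move at their own pace and stop on an object; the grip force is fixed at half the most. Time passes only in rows, so rows that do not move let the fingers close. It gives the time, the measured TCP pose, the force and the opening at its end, in the units of the state.
- manip.get_obs(): the state, without advancing time (a new reading comes with each control period).
- manip.capture(name): name is "scene" or "top"; returns a dict with "img" (420x560x3 uint8, red, green, blue), "fov_y" (degrees; the focal length in pixels is half the picture's height over the tangent of half this angle, whatever the lens; pixels are square), "cx", "cy" (the principal point, pixels), "dist_coeffs" ([k1, k2, p1, p2, k3] as OpenCV has them; the pictures are not rectified), "rvec" (rotation vector, rad) and "tvec" (3), from world to camera coordinates, as OpenCV has them. Camera axes: x right, y down, z forward; pixel columns grow to the right and rows downward; lengths in mm; the calibration is good to about 2 mm. A picture is of the moment at which its call begins. There is no depth.
- manip.job_done(): hands the job in, once; it reports no verdict.
The state is a dict: "time_s": time; "qpos": joint angles; "joint_vel": joint speeds; "joint_torque": joint torques, N m; "position": TCP position; "orientation": TCP orientation; "force": force on the tool from outside, world axes, zero at the start; "torque": the same for the moment, N m; "grip_width": finger opening in mm.
Only numpy, scipy, OpenCV 4.12 (cv2) and the standard library are available. Lean on these libraries where they do the work, as an engineer would, in place of code of your own. Each camera call takes 0.05 s, during which the arm holds its last target.

## Working session

There is one attempt and no reset: what is moved stays moved. The work goes in short steps, Python scripts to look and compute and a tool call to move; the robot and the scene stay as the last step left them, time stands still between calls to the robot, and variables do not carry over. Pictures are saved under pics/ and viewed, and the job is handed in when it is done.

Besides the shell and the picture viewer there is one more tool, called after "Request:" as name(argument=value, ...), one argument or row to a line, values as JSON. move_arm: Moves the arm, as the interface text tells. Shift numbers are shares of 200 mm and turn numbers shares of 0.5 rad, none past 1 either way. Its arguments: {"type":"object","properties":{"steps":{"type":"string"}},"required":["steps"]}

```bash
ls; mkdir -p pics; python3 - <<'E'
from rig import manip
import cv2
o=manip.get_obs();print(o)
for n in("scene","top"):
    c=manip.capture(n);cv2.imwrite(f"pics/{n}0.png",c["img"][:,:,::-1])
    print({k:v for k,v in c.items() if k!="img"})
E
```

```text
pics
{'time_s': 0.0, 'qpos': array([-1.47750282e+00,  5.28466703e-01,  1.43389368e+00, -1.87685233e-05,
        1.18137553e+00, -1.78486187e-01]), 'joint_vel': array([ 0.00019124,  0.00053263,  0.00150833, -0.00043196, -0.00072543,
       -0.00175498]), 'joint_torque': array([ 3.94791214e-04, -4.40037131e+01, -1.76593119e+01,  6.34128624e-02,
        5.82306739e-02, -1.50580659e-04]), 'position': array([ 167.7814117 , -601.70661089,  403.77361942]), 'orientation': array([-0.09576949,  0.70134467, -0.69983001,  0.09582176]), 'force': array([-0.32134066, -0.4683986 , -1.73701641]), 'torque': array([ 0.03616252, -0.01235616,  0.05659325]), 'grip_width': 87.19711090580574}
{'fov_y': 54.92056550990612, 'cx': 281.4005704237258, 'cy': 209.83310181854327, 'dist_coeffs': array([0.03235383, 0.        , 0.        , 0.        , 0.        ]), 'rvec': array([ 2.13288092,  0.9721699 , -0.44843211]), 'tvec': array([-269.27775505, -239.98051691, 1225.16137982])}
{'fov_y': 56.915168586838355, 'cx': 277.6589139658833, 'cy': 213.76196455192598, 'dist_coeffs': array([-0.07756212,  0.        ,  0.        ,  0.        ,  0.        ]), 'rvec': array([ 2.18597132, -2.14715477,  0.10657296]), 'tvec': array([-85.6973322 , 473.91370083, 732.40242659])}
```

View pics/scene0.png

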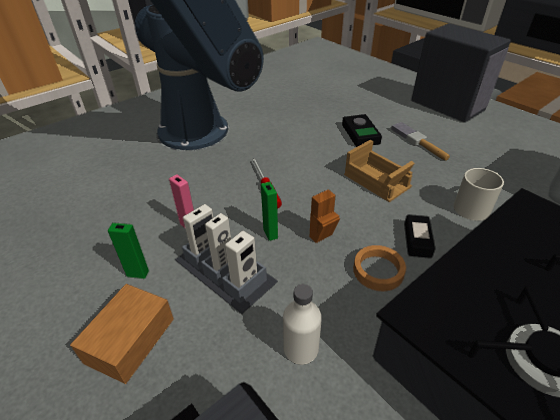

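View pics/top0.png

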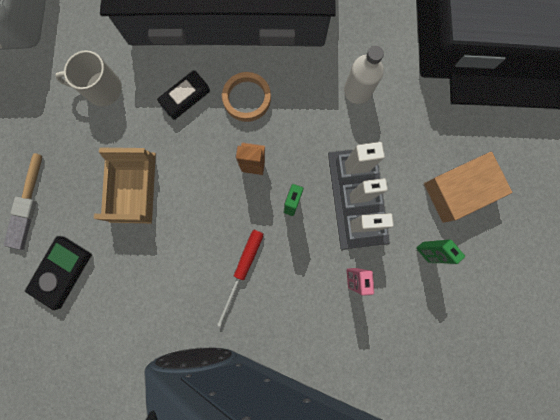

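```bash
cat > h.py <<'E'
import numpy as np, cv2
from rig import manip
def cam(n):
    c=manip.capture(n); f=210/np.tan(np.radians(c["fov_y"]/2))
    K=np.array([[f,0,c["cx"]],[0,f,c["cy"]],[0,0,1]])
    R=cv2.Rodrigues(c["rvec"])[0]
    return c["img"],K,c["dist_coeffs"],R,np.array(c["tvec"]).ravel(),c["rvec"]
def p2w(C,uv,z):
    img,K,d,R,t,_=C
    u=cv2.undistortPoints(np.array([[uv]],float),K,d)[0,0]
    r=R.T@np.array([u[0],u[1],1]); o=-R.T@t
    return o+r*(z-o[2])/r[2]
def w2p(C,P):
    img,K,d,R,t,rv=C
    return cv2.projectPoints(np.array(P,float).reshape(-1,1,3),rv,t,K,d)[0][:,0]
def crop(C,name,x0,y0,x1,y1,s):
    im=cv2.resize(C[0][y0:y1,x0:x1,::-1],None,fx=s,fy=s,interpolation=cv2.INTER_CUBIC)
    cv2.imwrite(f"pics/{name}.png",im)
E
python3 - <<'E'
from h import *
S=cam("scene");T=cam("top")
crop(S,"s1",160,160,350,310,4)
crop(T,"t1",315,130,475,310,3.3)
crop(T,"t2",85,125,285,235,4)
crop(S,"s2",290,130,430,250,5)
E
```

```text
(no output)
```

View pics/s1.png

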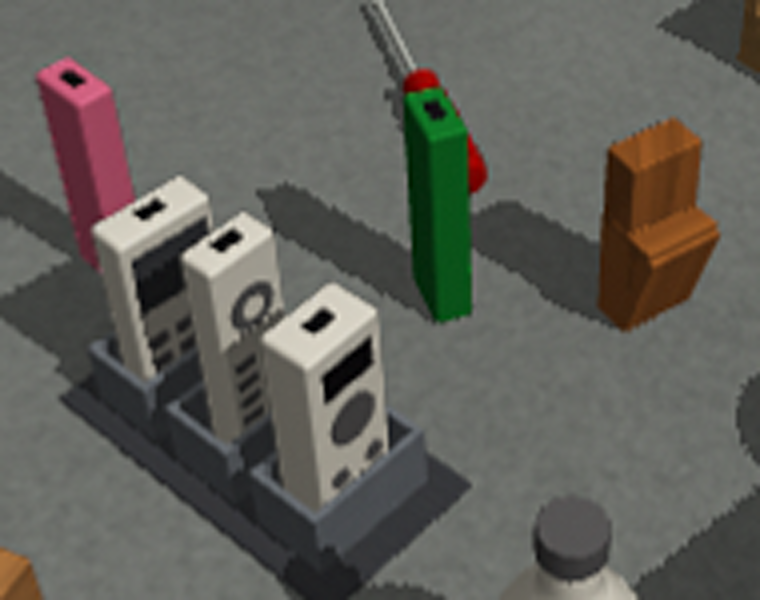

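View pics/t1.png

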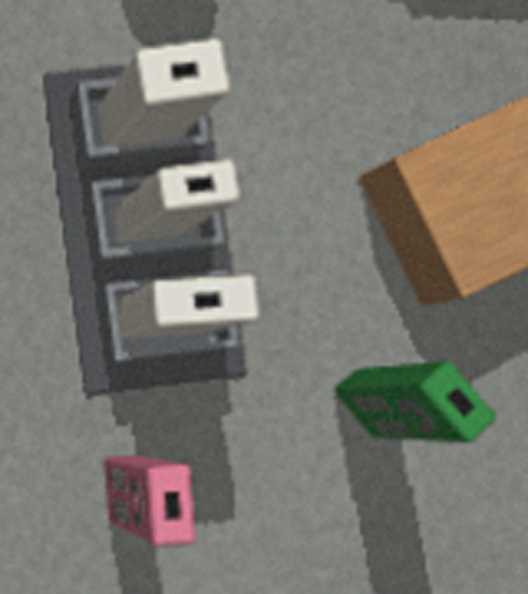

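View pics/t2.png

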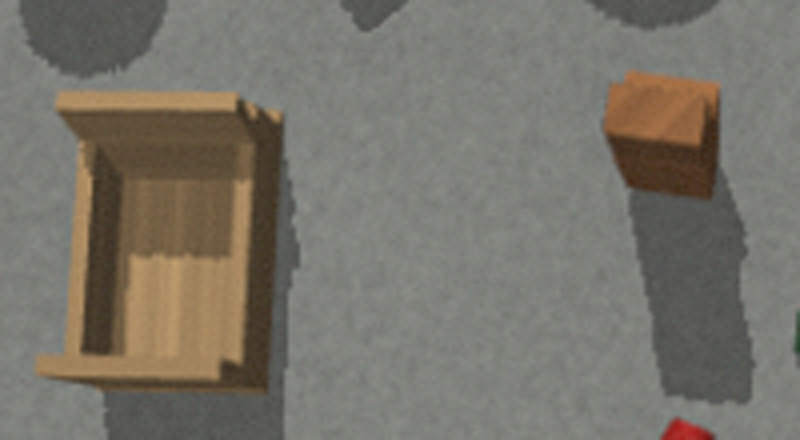

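View pics/s2.png

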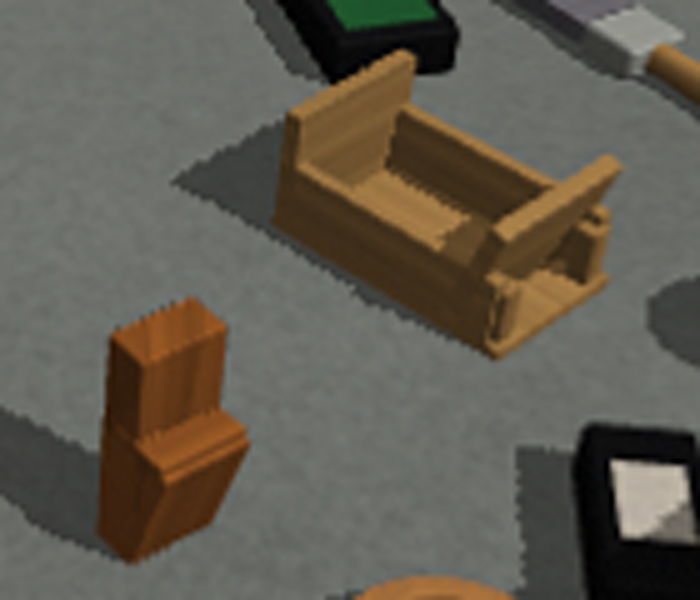

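```bash
cat > m.py <<'E'
from h import *
S=cam("scene");T=cam("top")
def c2p(x,y,s,x0,y0): return ((x+.5)/s-.5+x0,(y+.5)/s-.5+y0)
im=T[0].astype(int)
m=((im.min(2)>200)).astype(np.uint8)
m[:, :315]=0; m[:130]=0; m[310:]=0; m[:,475:]=0
m=cv2.morphologyEx(m,cv2.MORPH_CLOSE,np.ones((7,7)))
cs,_=cv2.findContours(m,cv2.RETR_EXTERNAL,cv2.CHAIN_APPROX_NONE)
for c in sorted(cs,key=cv2.contourArea)[-3:]:
    ctr=np.mean(c[:,0],0); 
    z=124 if ctr[1]>208 else 140 if ctr[1]>175 else 132
    W=np.array([p2w(T,p,z)[:2] for p in c[:,0]],np.float32)
    (cx,cy),(w,h),a=cv2.minAreaRect(W)
    print(z,ctr,(cx,cy),w,h,a)
    # hole from scene
# manual points
for n,(x,y),z in [("wide hole",(206,299),124),("slim hole",(200,183),140),("thick hole",(183,70),132),("pink",(172,505),132),("green R",(460,402),132)]:
    print("T",n,p2w(T,c2p(x,y,3.3,315,130),z).round(1))
for n,(x,y),z in [("wide",(150,209),124),("slim",(227,239),140),("thick",(318,320),132),("pink",(74,78),132),("green",(434,109),132)]:
    print("S",n,p2w(S,c2p(x,y,4,160,160),z).round(1))
# stand strip corners (z~4): from t1
for x,y in [(44,75),(88,393),(244,375)]: print("strip",p2w(T,c2p(x,y,3.3,315,130),4).round(1))
# tray
for n,(x,y),z in [("nearwall outer L",(37,357),71),("near wall outer R",(267,392),71),("far rim L",(56,94),71),("far rim R",(238,95),71),("floor nearL",(108,353),6),("floor far L",(130,178),6),("floorfar R",(234,178),6),("floor nearR",(228,354),6),
  ("Wedge top TL",(627,73),115),("wedge top TR",(719,84),115)]:
    print("T",n,p2w(T,c2p(x,y,4,85,125),z).round(1))
for n,(x,y),z in [("near wall top L inner",(412,50),71),("near wall top R",(290,110),71),("far rim",(618,160),71),("far rim R",(487,240),71),
 ("wedge top a",(111,338),115),("b",(193,298),115),("c",(228,330),115),("d",(148,365),115),("foot",(132,562),0),("foot",(98,536),0),("foot",(212,520),0)]:
    print("S",n,p2w(S,c2p(x,y,5,290,130),z).round(1))
print("tcam",(-T[3].T@T[4]).round(),"scam",(-S[3].T@S[4]).round())
from scipy.spatial.transform import Rotation as Rt
o=manip.get_obs();print(Rt.from_quat(o["orientation"]).as_matrix().round(3))
E
python3 m.py
```

```text
140 [374.77192982 185.0877193 ] (514.3026733398438, -239.52821350097656) 16.97016716003418 34.5837516784668 9.343026161193848
124 [376.97368421 220.30263158] (456.7669982910156, -246.24893188476562) 19.259765625 49.40803146362305 4.170538902282715
132 [369.87323944 150.66197183] (575.7763671875, -233.6759796142578) 25.008846282958984 41.041500091552734 10.04071044921875
T wide hole [ 457.  -246.7  124. ]
T slim hole [ 514.5 -240.2  140. ]
T thick hole [ 575.3 -234.   132. ]
T pink [ 352.4 -227.1  132. ]
T green R [ 405.8 -375.7  132. ]
S wide [ 455.6 -245.2  124. ]
S slim [ 512.5 -237.7  140. ]
S thick [ 573.6 -232.8  132. ]
S pink [ 352.3 -224.7  132. ]
S green [ 493.9 -102.7  132. ]
strip [ 605.4 -177.7    4. ]
strip [ 409.7 -205.1    4. ]
strip [ 422.  -300.1    4. ]
T nearwall outer L [464.3 265.8  71. ]
T near wall outer R [450.  155.2  71. ]
T far rim L [590.2 265.8  71. ]
T far rim R [590.2 176.9  71. ]
T floor nearL [473.1 260.5   6. ]
T floor far L [563.7 254.9   6. ]
T floorfar R [564.3 200.1   6. ]
T floor nearR [473.7 198.    6. ]
T Wedge top TL [590.1 -11.7 115. ]
T wedge top TR [585.7 -52.2 115. ]
S near wall top L inner [460.2 268.5  71. ]
S near wall top R [455.9 181.   71. ]
S far rim [588.9 265.4  71. ]
S far rim R [587.3 169.   71. ]
S wedge top a [560.4 -45.2 115. ]
S b [564.3  -2.5 115. ]
S c [587.9  -6.6 115. ]
S d [582.  -45.7 115. ]
S foot [579.3 -44.5   0. ]
S foot [558.2 -44.7   0. ]
S foot [ 5.843e+02 -1.000e-01  0.000e+00]
tcam [398. -81. 777.] scam [ 993. -490.  636.]
[[-0.963 -0.     0.268]
 [-0.268  0.001 -0.963]
 [-0.    -1.    -0.001]]
```

```bash
python3 - <<'E'
from h import *
S=cam("scene");T=cam("top")
crop(T,"t3",90,142,165,227,7)
crop(S,"s3",340,135,420,205,9)
E
```

```text
(no output)
```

View pics/t3.png

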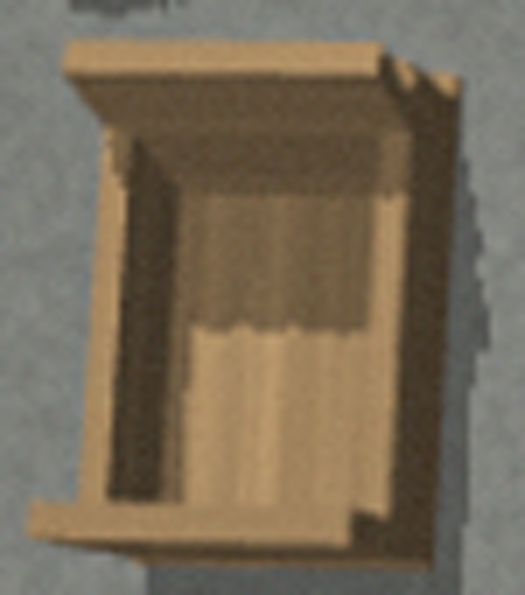

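View pics/s3.png

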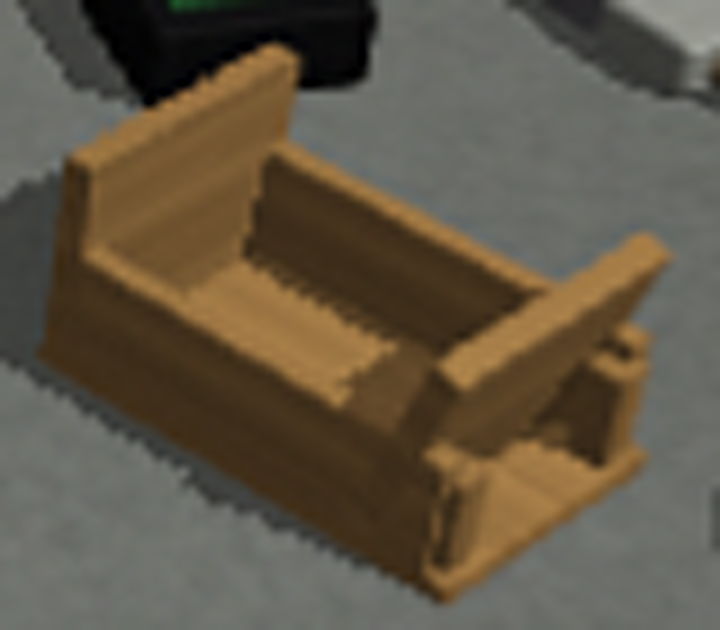

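```bash
cat > tr.py <<'E'
from h import *
from scipy.optimize import least_squares
S=cam("scene");T=cam("top")
def c2p(x,y,s,x0,y0): return ((x+.5)/s-.5+x0,(y+.5)/s-.5+y0)
L=[("T",'x',-55,71,(35,503),(350,510)),("T",'y',36,42,(126,190),(108,498)),("T",'y',-36,42,(380,195),(362,500)),("T",'x',62.1,71,(75,75),(380,77)),("T",'x',42.6,6,(185,193),(375,195)),
("S",'x',-55,71,(92,163),(297,58)),("S",'y',36,42,(270,155),(535,295)),("S",'y',-36,42,(105,260),(345,405)),("S",'x',-55,6,(185,295),(245,262)),("S",'x',62.1,71,(440,368),(640,237)),("S",'y',36,6,(245,262),(385,345))]
pts=[]
for c,ax,v,z,a,b in L:
    for p in(a,b):
        w=p2w(T if c=="T" else S, c2p(*p,7,90,142) if c=="T" else c2p(*p,9,340,135),z)
        pts.append((ax,v,w))
def res(q):
    c,s=np.cos(q[2]),np.sin(q[2]);o=[]
    for ax,v,w in pts:
        d=w[:2]-q[:2]
        o.append((c*d[0]+s*d[1] if ax=='x' else -s*d[0]+c*d[1])-v)
    return np.array(o)
r=least_squares(res,[520,220,0],loss='soft_l1',f_scale=2)
print(r.x,np.degrees(r.x[2]));
for l,a,b in zip(L,res(r.x)[::2],res(r.x)[1::2]): print(l[:4],round(a,1),round(b,1))
np.save("tray.npy",r.x)
q=r.x
def box(C,q,x0,x1,y,z0,z1,img):pass
def seg(C,img,q,a,b,s,x0,y0,col):
    R=np.array([[np.cos(q[2]),-np.sin(q[2])],[np.sin(q[2]),np.cos(q[2])]])
    P=[np.r_[R@np.array(p[:2])+q[:2],p[2]] for p in(a,b)]
    u=w2p(C,P); u=(u+.5-[x0,y0])*s-.5
    cv2.line(img,*[tuple(int(round(k)) for k in p) for p in u],col,1)
for C,n,s,x0,y0 in((T,"t3",7,90,142),(S,"s3",9,340,135)):
    img=cv2.imread(f"pics/{n}.png")
    for y in(-36,36):
        seg(C,img,q,(-55,y,6),(42.6,y,6),s,x0,y0,(0,0,255))
        seg(C,img,q,(-55,y,42),(53,y,42),s,x0,y0,(0,255,0))
        seg(C,img,q,(42.6,y,6),(62.1,y,71),s,x0,y0,(255,255,0))
        seg(C,img,q,(-55,y,6),(-55,y,71),s,x0,y0,(255,255,0))
    for x,z in((-55,6),(-55,71),(42.6,6),(62.1,71)): seg(C,img,q,(x,-36,z),(x,36,z),s,x0,y0,(255,0,0))
    cv2.imwrite(f"pics/{n}o.png",img)
E
python3 tr.py
```

```text
[ 5.20546704e+02  2.20424150e+02 -2.94736105e-04] -0.016887134884496387
('T', 'x', -55, 71) -0.4 -0.8
('T', 'y', 36, 42) 2.2 1.4
('T', 'y', -36, 42) 1.1 1.2
('T', 'x', 62.1, 71) -0.6 -0.6
('T', 'x', 42.6, 6) 0.5 0.5
('S', 'x', -55, 71) -2.9 -0.1
('S', 'y', 36, 42) 0.8 1.6
('S', 'y', -36, 42) -1.7 -3.8
('S', 'x', -55, 6) 0.3 1.1
('S', 'x', 62.1, 71) 1.7 0.4
('S', 'y', 36, 6) -2.9 -4.6
```

View pics/t3o.png

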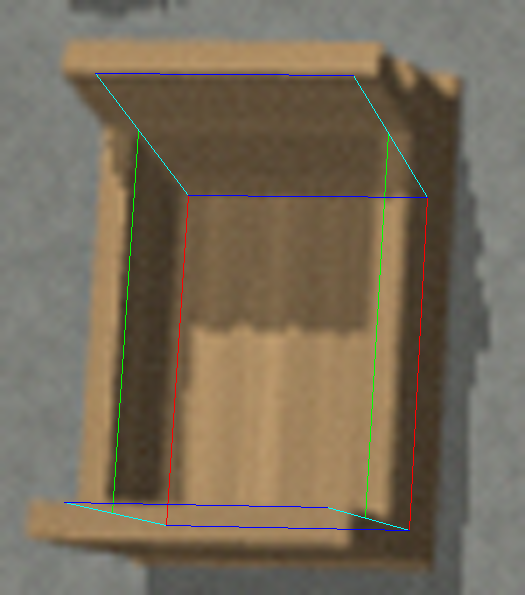

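View pics/s3o.png

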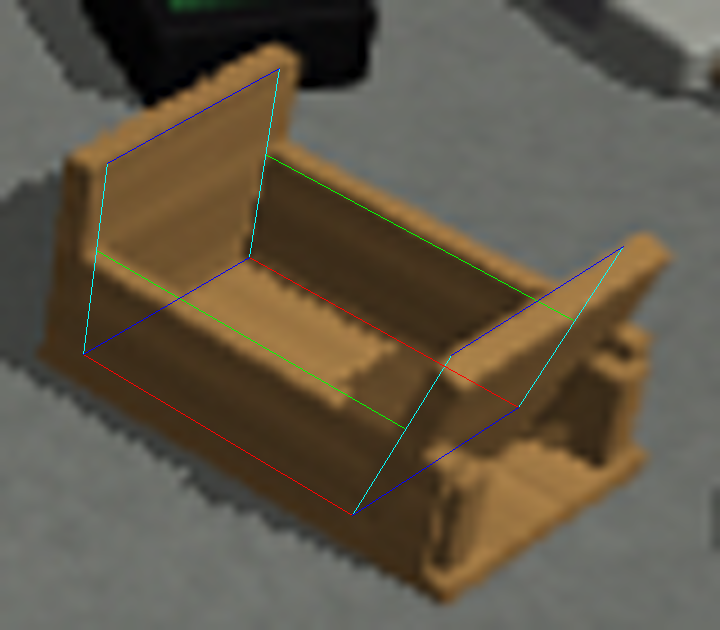

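```bash
cat > pl.py <<'E'
import sys
from h import *
from scipy.spatial.transform import Rotation as Rt
# usage: pl.py x y z(grasp) yawdeg nrows
def plan(g,yaw,n,p=None):
    o=manip.get_obs(); M=Rt.from_quat(o["orientation"]).as_matrix()
    d=np.array(g)+[0,0,164]-o["position"]
    cur=np.degrees(np.arctan2(-M[0,0]*0+M[1,2],M[0,2]))+90
    dy=(yaw-cur)
    print("cur grasp",(o["position"]-[0,0,164]).round(1),"yaw",round(cur,2),"d",d.round(1),"dyaw",round(dy,2),"F",o["force"].round(1),"w",round(o["grip_width"],1),"t",o["time_s"], "tilt",np.degrees(np.arccos(-M[2,1])).round(2))
    # pure translation in current tool axes
    t=M.T@d/200; print("tool shift total share",t.round(4),"wy share",round(-np.radians(dy)/0.5,4),"min rows",round(max(np.linalg.norm(d)/50,abs(dy)/8.59),1))
    print("per row /%d:"%n,(t/n).round(4), round(-np.radians(dy)/0.5/n,4))
a=[float(v) for v in sys.argv[1:]]
plan(a[:3],a[3],int(a[4]))
E
python3 - <<'E'
from h import *
S=cam("scene");T=cam("top")
import cv2
P=[c[1]@np.c_[c[3],c[4]] for c in(T,S)]
u=[cv2.undistortPoints(np.array([[p]],float),c[1],c[2],P=c[1])[0,0] for c,p in((T,(376,53)),(S,(303,290)))]
X=cv2.triangulatePoints(P[0],P[1],u[0],u[1]);print((X[:3]/X[3]).ravel())
E
python3 pl.py 456.3 -246 230 8 10
```

```text
[ 739.58234099 -239.1894116   161.60391272]
cur grasp [ 167.8 -602.   240.7] yaw 15.57 d [288.5 356.  -10.7] dyaw -7.57 F [-0.2  0.2  0.1] w 87.0 t 0.6 tilt 0.0
tool shift total share [-1.8674  0.0537 -1.3275] wy share 0.2644 min rows 9.2
per row /10: [-0.1867  0.0054 -0.1327] 0.0264
```

Request:
move_arm(
  steps="-0.08 0 -0.057 0 0 0 1; -0.15 0 -0.107 0 0 0 1; -0.18 0 -0.128 0 0 0 1; -0.2 0 -0.142 0 0 0 1; -0.2 0 -0.142 0 0 0 1; -0.2 0 -0.142 0 0 0 1; -0.2 0 -0.142 0 0 0 1; -0.2 0 -0.142 0 0 0 1; -0.2 0 -0.142 0 0 0 1; -0.16 0 -0.114 0 0 0 1",
)

```text
time_s: 1.6
position: [442.2, -261.0, 405.0]
orientation: [-0.096, 0.701, -0.7, 0.096]
force: [-0.4, -0.5, -0.5]
grip_width: 86.8
```

Request:
move_arm(
  steps="-0.08 0.04 -0.057 0 0.08 0 1; -0.017 0.014 -0.012 0 0.18 0 1; 0 0 0 0 0 0 1; 0 0 0 0 0 0 1; 0 0 0 0 0 0 1",
)

```text
time_s: 2.1
position: [456.1, -246.4, 394.2]
orientation: [0.05, -0.705, 0.705, -0.05]
force: [0.2, 0.1, -0.8]
grip_width: 87.0
```

```bash
python3 pl.py 456.3 -246 96 8 10
```

```text
cur grasp [ 456.1 -246.4  230.2] yaw 8.16 d [   0.2    0.4 -134.2] dyaw -0.16 F [ 0.2  0.1 -0.8] w 87.0 t 2.1 tilt 0.02
tool shift total share [-0.0011  0.6712 -0.0018] wy share 0.0056 min rows 2.7
per row /10: [-0.0001  0.0671 -0.0002] 0.0006
```

Request:
move_arm(
  steps="0 0.05 0 0 0 0 1; 0 0.1 0 0 0 0 1; 0 0.1 0 0 0 0 1; 0 0.1 0 0 0 0 1; 0 0.1 0 0 0 0 1; 0 0.09 0 0 0 0 1; 0 0.08 0 0 0 0 1; 0 0.05 0 0 0 0 1; 0 0 0 0 0 0 1; 0 0 0 0 0 0 1",
)

```text
time_s: 3.1
position: [456.4, -246.5, 260.0]
orientation: [-0.05, 0.705, -0.705, 0.05]
force: [-0.5, 0.1, 0.4]
grip_width: 86.7
```

```bash
python3 - <<'E'
from h import *
S=cam("scene");T=cam("top")
crop(S,"s5",140,130,300,290,4)
crop(T,"t5",315,130,475,310,3.3)
print(w2p(S,[[456.3,-246,124]]),w2p(T,[[456.3,-246,124]]))
E
```

```text
[[196.96610275 212.26290075]] [[376.65617219 220.66427486]]
```

View pics/s5.png

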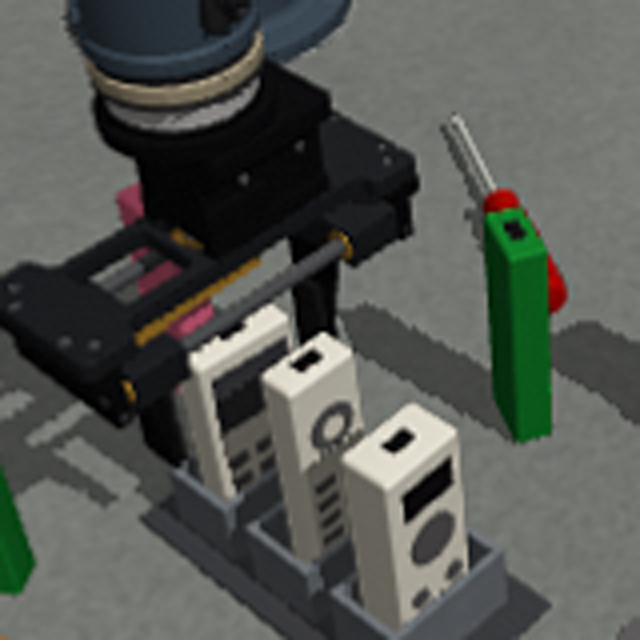

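View pics/t5.png

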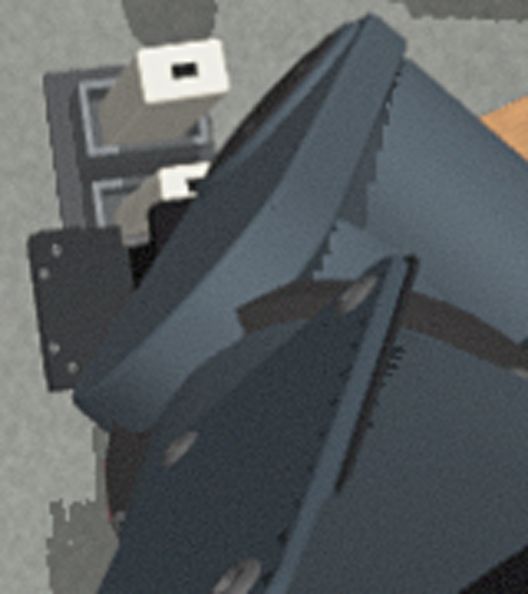

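Scene crop: the open fingers (crop px 165,420 and 315,300) straddle the wide remote, and the body clears the slim and pink ones. Closing now.

Request:
move_arm(
  steps="0 0 0 0 0 0 -1; 0 0 0 0 0 0 -1; 0 0 0 0 0 0 -1; 0 0 0 0 0 0 -1; 0 0 0 0 0 0 -1; 0 0 0 0 0 0 -1; 0 0 0 0 0 0 -1; 0 0 0 0 0 0 -1",
)

```text
time_s: 4.0
position: [456.5, -246.3, 260.1]
orientation: [0.05, -0.705, 0.705, -0.05]
force: [-0.4, 0.5, 1.2]
grip_width: 54.6
```

Request:
move_arm(
  steps="0 -0.02 0 0 0 0 -1; 0 -0.05 0 0 0 0 -1; 0 -0.1 0 0 0 0 -1; 0 -0.15 0 0 0 0 -1; 0 -0.15 0 0 0 0 -1; 0 -0.15 0 0 0 0 -1; 0 -0.08 0 0 0 0 -1; 0 -0.05 0 0 0 0 -1; 0 0 0 0 0 0 -1",
)

```text
time_s: 4.9
position: [456.4, -246.2, 411.5]
orientation: [0.049, -0.705, 0.706, -0.051]
force: [0.2, -1.1, -2.1]
grip_width: 54.3
```

```bash
python3 - <<'E'
from h import *
S=cam("scene")
crop(S,"s6",140,80,300,280,3)
E
python3 pl.py 480.5 221 246 -0.5 12
```

```text
cur grasp [ 456.2 -246.1  246.3] yaw 8.13 d [ 2.430e+01  4.671e+02 -3.000e-01] dyaw -8.63 F [ 0.4 -0.4 -1.7] w 54.4 t 4.95 tilt 0.04
tool shift total share [-4.5040e-01  5.0000e-04 -2.2946e+00] wy share 0.3011 min rows 9.4
per row /12: [-0.0375  0.     -0.1912] 0.0251
```

View pics/s6.png

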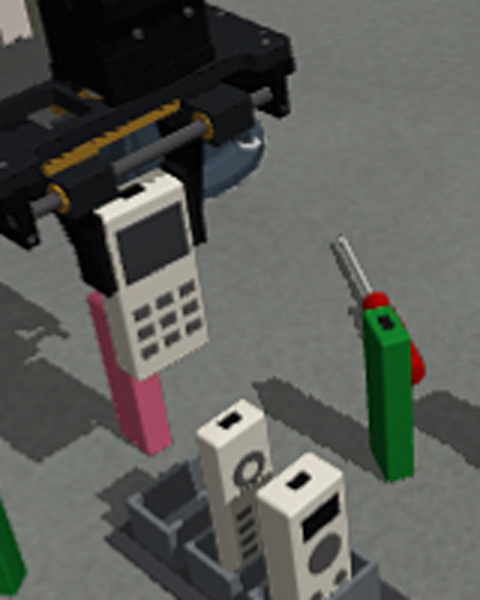

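Request:
move_arm(
  steps="-0.016 0 -0.08 0 0 0 -1; -0.027 0 -0.14 0 0 0 -1; -0.035 0 -0.18 0 0 0 -1; -0.039 0 -0.2 0 0 0 -1; -0.039 0 -0.2 0 0 0 -1; -0.039 0 -0.2 0 0 0 -1; -0.039 0 -0.2 0 0 0 -1; -0.039 0 -0.2 0 0 0 -1; -0.039 0 -0.2 0 0 0 -1; -0.039 0 -0.2 0 0 0 -1",
)

```text
time_s: 5.95
position: [473.7, 122.5, 408.6]
orientation: [-0.052, 0.706, -0.705, 0.049]
force: [0.8, -0.0, -1.3]
grip_width: 54.5
```

Request:
move_arm(
  steps="-0.039 0 -0.2 0 0 0 -1; -0.03 0 -0.15 0 0 0 -1; -0.018 0 -0.095 0 0 0 -1; -0.01 0 -0.05 0 0 0 -1; 0 0 0 0 0.1 0 -1; 0 0 0 0 0.15 0 -1; 0 0 0 0 0.05 0 -1; 0 0 0 0 0 0 -1; 0 0 0 0 0 0 -1; 0 0 0 0 0 0 -1",
)

```text
time_s: 6.95
position: [480.2, 220.6, 409.8]
orientation: [-0.003, -0.707, 0.707, 0.003]
force: [-0.1, -0.0, -0.5]
grip_width: 54.1
```

```bash
python3 - <<'E'
from h import *
S=cam("scene");T=cam("top")
crop(S,"s7",310,50,450,220,3.5)
crop(T,"t7",60,120,240,280,3.5)
E
python3 pl.py 480.5 221 110 -0.5 12
```

```text
cur grasp [480.2 220.7 245.9] yaw -0.47 d [   0.3    0.3 -135.9] dyaw -0.03 F [ 0.2  0.5 -1.1] w 54.5 t 7.05 tilt 0.01
tool shift total share [-0.0014  0.6796 -0.0017] wy share 0.0011 min rows 2.7
per row /12: [-0.0001  0.0566 -0.0001] 0.0001
```

View pics/s7.png

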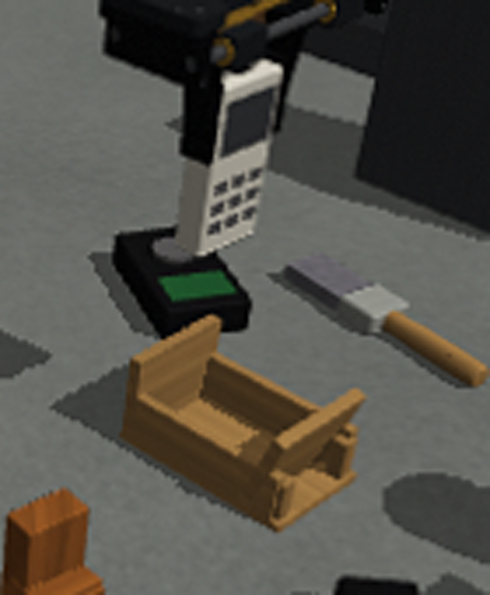

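View pics/t7.png

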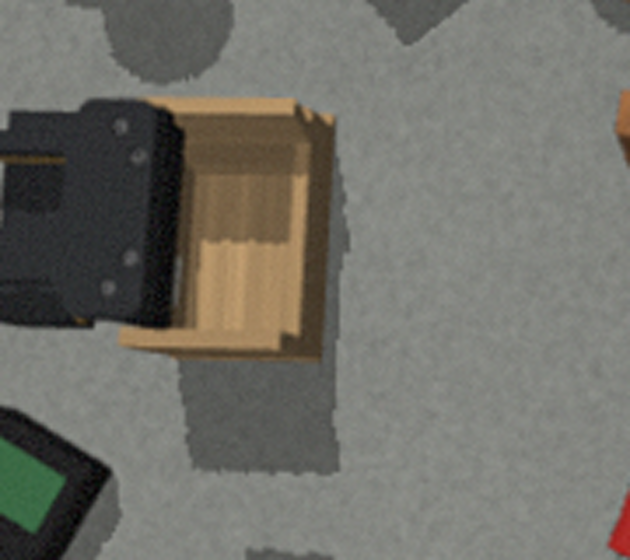

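Request:
move_arm(
  steps="-0.019 0.05 0 0 0 0 -1; 0 0.1 0 0 0 0 -1; 0 0.12 0 0 0 0 -1; 0 0.12 0 0 0 0 -1; 0 0.1 0 0 0 0 -1; 0 0.08 0 0 0 0 -1; 0 0.07 0 0 0 0 -1; 0 0.05 0 0 0 0 -1; 0 0.03 0 0 0 0 -1; 0 0.02 0 0 0 0 -1",
)

```text
time_s: 8.05
position: [484.2, 220.8, 261.4]
orientation: [-0.003, -0.707, 0.707, 0.003]
force: [-0.1, -0.4, -0.9]
grip_width: 54.4
```

```bash
python3 - <<'E'
from h import *
S=cam("scene");T=cam("top")
crop(S,"s8",320,70,450,210,4)
E
python3 pl.py 477.5 221 94.5 -0.5 10
```

```text
cur grasp [484.1 220.8  97.7] yaw -0.47 d [-6.6  0.2 -3.2] dyaw -0.03 F [-0.1  0.3 -1.8] w 54.5 t 8.15 tilt 0.02
tool shift total share [ 0.0328  0.0159 -0.0008] wy share 0.0011 min rows 0.1
per row /10: [ 0.0033  0.0016 -0.0001] 0.0001
```

View pics/s8.png

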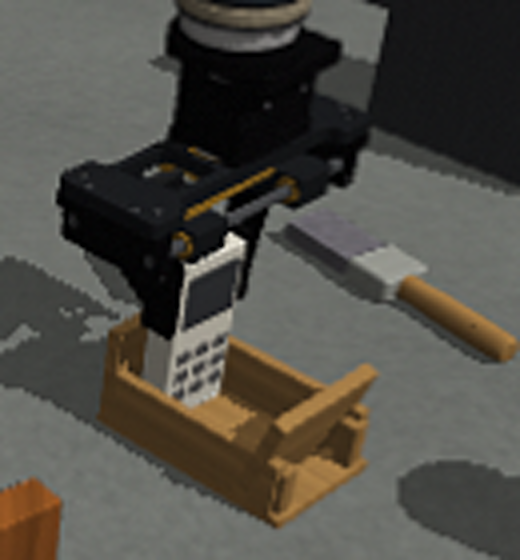

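Wide is inside the tray, foot just above the floor. Now I ease it towards the upright wall and down, watching the force.

Request:
move_arm(
  steps="0.008 0.004 0 0 0 0 -1; 0.008 0.004 0 0 0 0 -1; 0.008 0.004 0 0 0 0 -1; 0 0.002 0 0 0 0 -1; 0 0 0 0 0 0 -1; 0 0 0 0 0 0 -1",
)

```text
time_s: 8.75
position: [479.2, 220.8, 259.2]
orientation: [0.003, 0.707, -0.707, -0.003]
force: [-0.6, 0.6, -0.5]
grip_width: 54.5
```

Request:
move_arm(
  steps="0.005 0.002 0 0 0 0 -1; 0 0 0 0 0 0 -1; 0 0 0 0 0 0 -1",
)

```text
time_s: 9.05
position: [478.7, 220.9, 259.0]
orientation: [0.003, 0.707, -0.707, -0.002]
force: [1.7, -0.0, -0.2]
grip_width: 54.3
```

Request:
move_arm(
  steps="0.005 0.003 0 0 0 0 -1; 0 0 0 0 0 0 -1; 0 0 0 0 0 0 -1",
)

```text
time_s: 9.35
position: [478.3, 220.9, 258.6]
orientation: [0.004, 0.707, -0.707, -0.002]
force: [5.0, -0.0, -0.1]
grip_width: 54.6
```

Request:
move_arm(
  steps="0.004 0.003 0 0 0 0 -1; 0 0 0 0 0 0 -1; 0 0 0 0 0 0 -1",
)

```text
time_s: 9.65
position: [477.9, 221.0, 258.2]
orientation: [0.005, 0.707, -0.707, -0.001]
force: [6.2, -0.9, 0.8]
grip_width: 54.4
```

Request:
move_arm(
  steps="-0.002 0.004 0 0 0 0 -1; 0 0.003 0 0 0 0 -1; 0 0 0 0 0 0 -1; 0 0 0 0 0 0 -1",
)

```text
time_s: 10.05
position: [478.0, 221.0, 258.0]
orientation: [0.005, 0.707, -0.707, -0.001]
force: [3.9, -1.2, 9.9]
grip_width: 54.7
```

Request:
move_arm(
  steps="-0.002 -0.005 0 0 0 0 -1; 0 0 0 0 0 0 -1; 0 0 0 0 0 0 1; 0 0 0 0 0 0 1; 0 0 0 0 0 0 1; 0 0 0 0 0 0 1; 0 0 0 0 0 0 1; 0 0 0 0 0 0 1",
)

```text
time_s: 10.85
position: [477.0, 220.9, 256.9]
orientation: [-0.003, -0.707, 0.707, 0.003]
force: [-0.2, 0.0, 0.1]
grip_width: 85.9
```

Request:
move_arm(
  steps="0 -0.03 0 0 0 0 1; 0 -0.08 0 0 0 0 1; 0 -0.12 0 0 0 0 1; 0 -0.16 0 0 0 0 1; 0 -0.16 0 0 0 0 1; 0 -0.16 0 0 0 0 1; 0 -0.05 0 0 0 0 1; 0 0 0 0 0 0 1",
)

```text
time_s: 11.65
position: [477.4, 220.9, 410.9]
orientation: [0.004, 0.707, -0.707, -0.001]
force: [-0.7, -0.3, 0.5]
grip_width: 87.3
```

```bash
python3 - <<'E'
from h import *
S=cam("scene");T=cam("top")
crop(S,"s9",320,70,450,210,4)
crop(T,"t9",60,120,180,240,4)
E
python3 pl.py 515.5 -238.8 246 8 12
```

```text
cur grasp [476.6 220.7 244.3] yaw -0.47 d [  38.9 -459.5    1.7] dyaw 8.47 F [-0.5 -0.1 -0.8] w 86.9 t 11.75 tilt 0.11
tool shift total share [-0.2132 -0.0081  2.2959] wy share -0.2957 min rows 9.2
per row /12: [-0.0178 -0.0007  0.1913] -0.0246
```

View pics/s9.png

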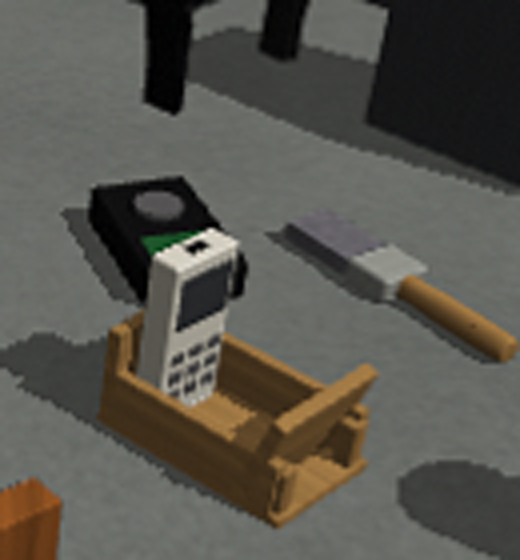

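View pics/t9.png

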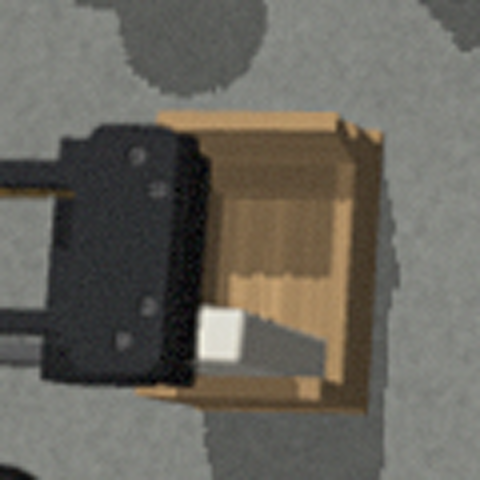

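Request:
move_arm(
  steps="-0.007 0 0.08 0 0 0 1; -0.013 0 0.14 0 0 0 1; -0.017 0 0.18 0 0 0 1; -0.019 0 0.2 0 0 0 1; -0.019 0 0.2 0 0 0 1; -0.019 0 0.2 0 0 0 1; -0.019 0 0.2 0 0 0 1; -0.019 0 0.2 0 0 0 1; -0.019 0 0.2 0 0 0 1; -0.019 0 0.2 0 0 0 1",
)

```text
time_s: 12.75
position: [507.7, -140.9, 406.9]
orientation: [0.002, 0.708, -0.706, -0.004]
force: [1.2, 0.3, -0.2]
grip_width: 87.1
```

Request:
move_arm(
  steps="-0.019 0 0.2 0 0 0 1; -0.014 0 0.15 0 0 0 1; -0.008 0 0.095 0 0 0 1; -0.004 0 0.05 0 0 0 1; 0 0 0 0 -0.1 0 1; 0 0 0 0 -0.15 0 1; 0 0 0 0 -0.046 0 1; 0 0 0 0 0 0 1; 0 0 0 0 0 0 1; 0 0 0 0 0 0 1",
)

```text
time_s: 13.75
position: [516.5, -238.1, 409.1]
orientation: [-0.049, 0.705, -0.705, 0.049]
force: [0.2, 0.2, -0.1]
grip_width: 87.0
```

```bash
python3 pl.py 515.3 -238.8 106 8 10
```

```text
cur grasp [ 516.5 -238.1  245.1] yaw 8.01 d [  -1.2   -0.7 -139.1] dyaw -0.01 F [ 0.2  0.2 -0.1] w 87.0 t 13.75 tilt 0.02
tool shift total share [0.0062 0.6955 0.003 ] wy share 0.0003 min rows 2.8
per row /10: [0.0006 0.0695 0.0003] 0.0
```

Request:
move_arm(
  steps="0.006 0.05 0.003 0 0 0 1; 0 0.1 0 0 0 0 1; 0 0.12 0 0 0 0 1; 0 0.12 0 0 0 0 1; 0 0.1 0 0 0 0 1; 0 0.09 0 0 0 0 1; 0 0.07 0 0 0 0 1; 0 0.045 0 0 0 0 1; 0 0 0 0 0 0 1; 0 0 0 0 0 0 1",
)

```text
time_s: 14.75
position: [515.4, -239.3, 270.2]
orientation: [0.049, -0.705, 0.705, -0.049]
force: [0.2, -0.7, -0.1]
grip_width: 86.7
```

```bash
python3 - <<'E'
from h import *
S=cam("scene")
crop(S,"s10",160,130,300,290,4)
E
```

```text
(no output)
```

View pics/s10.png

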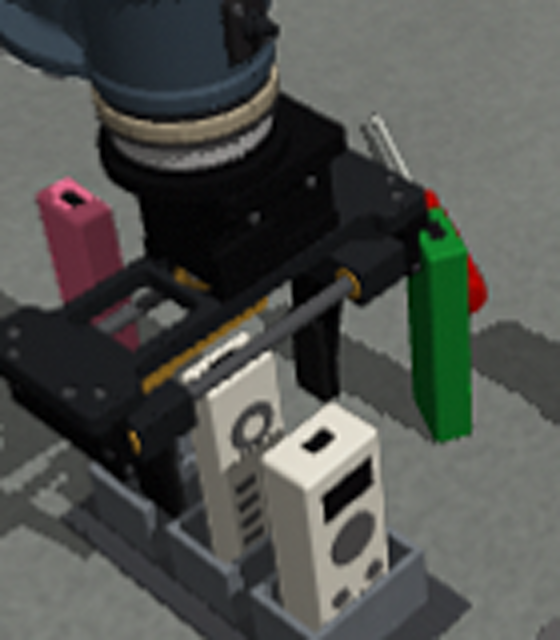

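Fingers (crop px 160,470 and 318,340) straddle the slim remote; closing and lifting.

Request:
move_arm(
  steps="0 0 0 0 0 0 -1; 0 0 0 0 0 0 -1; 0 0 0 0 0 0 -1; 0 0 0 0 0 0 -1; 0 0 0 0 0 0 -1; 0 0 0 0 0 0 -1; 0 0 0 0 0 0 -1; 0 0 0 0 0 0 -1; 0 0 0 0 0 0 -1",
)

```text
time_s: 15.7
position: [515.3, -239.3, 270.1]
orientation: [-0.049, 0.705, -0.705, 0.049]
force: [-0.1, 0.1, 0.0]
grip_width: 39.8
```

Request:
move_arm(
  steps="0 -0.02 0 0 0 0 -1; 0 -0.05 0 0 0 0 -1; 0 -0.1 0 0 0 0 -1; 0 -0.15 0 0 0 0 -1; 0 -0.15 0 0 0 0 -1; 0 -0.15 0 0 0 0 -1; 0 -0.1 0 0 0 0 -1; 0 -0.05 0 0 0 0 -1; 0 0 0 0 0 0 -1",
)

```text
time_s: 16.6
position: [515.4, -239.3, 426.0]
orientation: [0.048, -0.705, 0.706, -0.05]
force: [1.0, -0.3, -0.7]
grip_width: 39.9
```

```bash
python3 - <<'E'
from h import *
S=cam("scene")
crop(S,"s11",160,80,300,240,4)
E
python3 pl.py 508 221 258 -0.5 12
```

```text
cur grasp [ 515.1 -239.1  260.5] yaw 8.01 d [ -7.1 460.1  -2.5] dyaw -8.51 F [-0.6 -0.2 -0.3] w 39.9 t 16.65 tilt 0.04
tool shift total share [-0.2852  0.0116 -2.2829] wy share 0.2971 min rows 9.2
per row /12: [-0.0238  0.001  -0.1902] 0.0248
```

View pics/s11.png

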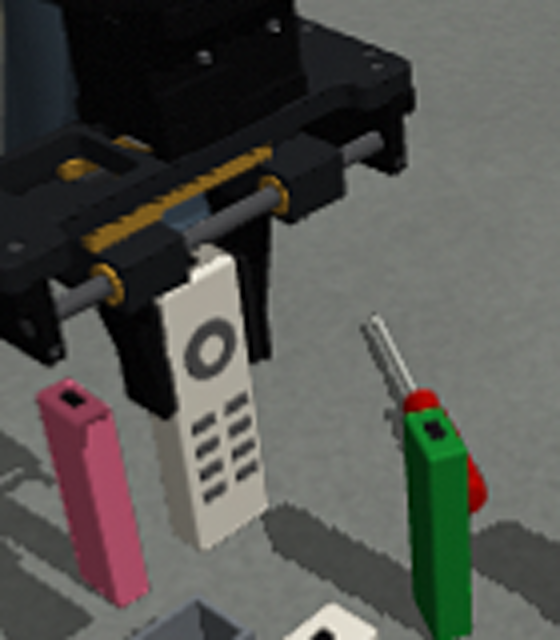

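Request:
move_arm(
  steps="-0.01 0 -0.08 0 0 0 -1; -0.017 0 -0.14 0 0 0 -1; -0.023 0 -0.18 0 0 0 -1; -0.025 0 -0.2 0 0 0 -1; -0.025 0 -0.2 0 0 0 -1; -0.025 0 -0.2 0 0 0 -1; -0.025 0 -0.2 0 0 0 -1; -0.025 0 -0.2 0 0 0 -1; -0.025 0 -0.2 0 0 0 -1; -0.025 0 -0.2 0 0 0 -1",
)

```text
time_s: 17.65
position: [508.3, 126.0, 422.6]
orientation: [-0.051, 0.706, -0.705, 0.048]
force: [0.6, 0.2, -1.2]
grip_width: 39.8
```

Request:
move_arm(
  steps="-0.025 0 -0.2 0 0 0 -1; -0.019 0 -0.15 0 0 0 -1; -0.011 0 -0.085 0 0 0 -1; -0.006 0 -0.048 0 0 0 -1; 0 0 0 0 0.1 0 -1; 0 0 0 0 0.15 0 -1; 0 0 0 0 0.047 0 -1; 0 0 0 0 0 0 -1; 0 0 0 0 0 0 -1; 0 0 0 0 0 0 -1",
)

```text
time_s: 18.65
position: [508.3, 220.6, 424.0]
orientation: [-0.003, -0.707, 0.707, 0.003]
force: [0.7, -0.5, -1.8]
grip_width: 39.6
```

```bash
python3 - <<'E'
from h import *
S=cam("scene");T=cam("top")
crop(S,"s12",310,50,450,220,3.5)
E
python3 pl.py 508.5 221 110 -0.5 12
```

```text
cur grasp [508.4 220.7 260.1] yaw -0.5 d [ 1.000e-01  3.000e-01 -1.501e+02] dyaw -0.0 F [ 1.   0.7 -1.1] w 39.7 t 18.75 tilt 0.01
tool shift total share [-7.000e-04  7.506e-01 -1.500e-03] wy share 0.0002 min rows 3.0
per row /12: [-0.0001  0.0625 -0.0001] 0.0
```

View pics/s12.png

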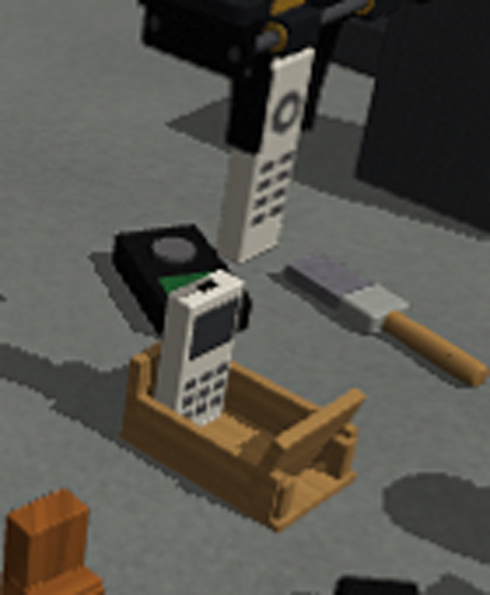

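Request:
move_arm(
  steps="0 0.05 0 0 0 0 -1; 0 0.1 0 0 0 0 -1; 0 0.12 0 0 0 0 -1; 0 0.12 0 0 0 0 -1; 0 0.12 0 0 0 0 -1; 0 0.1 0 0 0 0 -1; 0 0.07 0 0 0 0 -1; 0 0.05 0 0 0 0 -1; 0 0.03 0 0 0 0 -1; 0 0 0 0 0 0 -1",
)

```text
time_s: 19.75
position: [508.2, 220.8, 271.4]
orientation: [-0.003, -0.707, 0.707, 0.004]
force: [-0.6, 0.6, -1.4]
grip_width: 39.7
```

```bash
python3 - <<'E'
from h import *
S=cam("scene");T=cam("top")
crop(S,"s13",320,70,450,210,4)
E
python3 pl.py 503 221 104 -0.5 10
```

```text
cur grasp [508.6 220.9 108.5] yaw -0.5 d [-5.6  0.1 -4.5] dyaw -0.0 F [ 0.2  0.7 -0.9] w 40.2 t 19.85 tilt 0.06
tool shift total share [ 0.0282  0.0226 -0.0002] wy share 0.0 min rows 0.1
per row /10: [ 0.0028  0.0023 -0.    ] 0.0
```

View pics/s13.png

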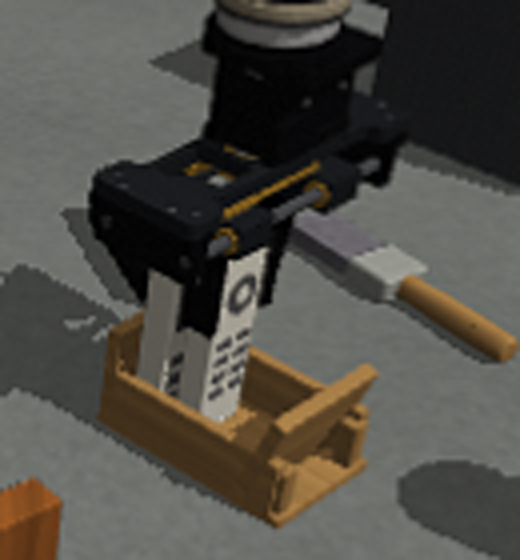

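Slim is in beside wide with a small gap. Lowering and easing it towards wide.

Request:
move_arm(
  steps="0 0.007 0 0 0 0 -1; 0.005 0.005 0 0 0 0 -1; 0.005 0.004 0 0 0 0 -1; 0.005 0.003 0 0 0 0 -1; 0 0 0 0 0 0 -1; 0 0 0 0 0 0 -1",
)

```text
time_s: 20.45
position: [505.3, 220.9, 268.4]
orientation: [0.003, 0.707, -0.707, -0.003]
force: [-1.0, -1.1, -1.1]
grip_width: 40.0
```

Request:
move_arm(
  steps="0.006 0 0 0 0 0 -1; 0 0 0 0 0 0 -1; 0 0 0 0 0 0 -1",
)

```text
time_s: 20.75
position: [504.2, 220.9, 268.4]
orientation: [0.003, 0.707, -0.707, -0.003]
force: [-0.0, -0.5, -1.3]
grip_width: 39.7
```

Request:
move_arm(
  steps="0.006 0 0 0 0 0 -1; 0 0 0 0 0 0 -1; 0 0 0 0 0 0 -1",
)

```text
time_s: 21.05
position: [502.9, 220.9, 268.3]
orientation: [-0.003, -0.707, 0.707, 0.003]
force: [0.4, -0.2, -0.5]
grip_width: 39.6
```

Request:
move_arm(
  steps="0.005 0 0 0 0 0 -1; 0 0 0 0 0 0 -1; 0 0 0 0 0 0 -1",
)

```text
time_s: 21.35
position: [502.1, 220.9, 268.4]
orientation: [0.003, 0.707, -0.707, -0.003]
force: [1.0, -0.2, -0.9]
grip_width: 39.9
```

Request:
move_arm(
  steps="0.005 0 0 0 0 0 -1; 0 0 0 0 0 0 -1; 0 0 0 0 0 0 -1",
)

```text
time_s: 21.65
position: [501.6, 220.9, 268.5]
orientation: [0.004, 0.707, -0.707, -0.002]
force: [3.4, 0.2, -3.4]
grip_width: 39.9
```

Request:
move_arm(
  steps="-0.002 0.006 0 0 0 0 -1; 0 0 0 0 0 0 -1; 0 0 0 0 0 0 -1",
)

```text
time_s: 21.95
position: [501.8, 221.0, 268.0]
orientation: [0.004, 0.707, -0.707, -0.002]
force: [1.7, 0.3, 5.1]
grip_width: 40.1
```

Request:
move_arm(
  steps="0 0.005 0 0 0 0 -1; 0 0 0 0 0 0 -1; 0 0 0 0 0 0 -1",
)

```text
time_s: 22.25
position: [501.8, 221.0, 268.0]
orientation: [0.004, 0.707, -0.707, -0.002]
force: [-0.5, -1.3, 12.1]
grip_width: 39.8
```

On the floor (Fz 12 N). Unload, release, retreat.

Request:
move_arm(
  steps="0 -0.006 0 0 0 0 -1; 0 0 0 0 0 0 -1; 0 0 0 0 0 0 1; 0 0 0 0 0 0 1; 0 0 0 0 0 0 1; 0 0 0 0 0 0 1; 0 0 0 0 0 0 1; 0 0 0 0 0 0 1",
)

```text
time_s: 23.05
position: [501.2, 220.9, 267.2]
orientation: [-0.003, -0.707, 0.707, 0.003]
force: [0.1, 0.7, -0.1]
grip_width: 79.7
```

Request:
move_arm(
  steps="0 -0.03 0 0 0 0 1; 0 -0.08 0 0 0 0 1; 0 -0.12 0 0 0 0 1; 0 -0.16 0 0 0 0 1; 0 -0.16 0 0 0 0 1; 0 -0.12 0 0 0 0 1; 0 -0.05 0 0 0 0 1; 0 0 0 0 0 0 1",
)

```text
time_s: 23.85
position: [501.5, 221.0, 413.0]
orientation: [0.004, 0.707, -0.707, -0.002]
force: [-0.5, 0.0, 0.5]
grip_width: 86.8
```

```bash
python3 - <<'E'
from h import *
S=cam("scene");T=cam("top")
crop(S,"s14",320,70,450,210,4)
crop(T,"t14",60,120,180,240,4)
E
python3 pl.py 574.6 -233.4 245 8 12
```

```text
cur grasp [500.9 220.8 246.5] yaw -0.5 d [  73.7 -454.2   -1.5] dyaw 8.5 F [-1.5  0.7 -0.2] w 87.5 t 23.95 tilt 0.1
tool shift total share [-0.3884  0.0078  2.2677] wy share -0.2967 min rows 9.2
per row /12: [-0.0324  0.0006  0.189 ] -0.0247
```

View pics/s14.png

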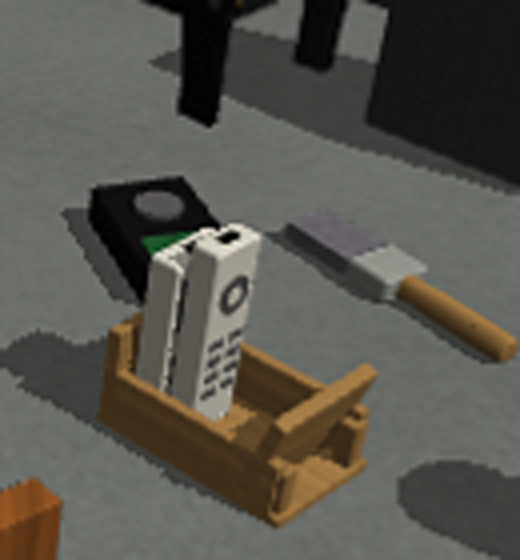

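View pics/t14.png

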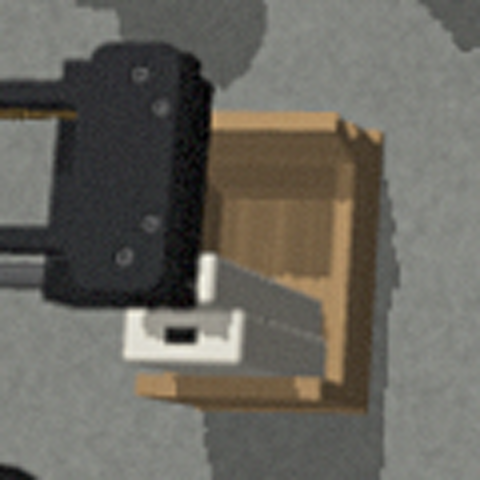

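```bash
python3 - <<'E'
from h import *
S=cam("scene")
crop(S,"s15",350,120,392,180,10)
E
```

```text
(no output)
```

View pics/s15.png

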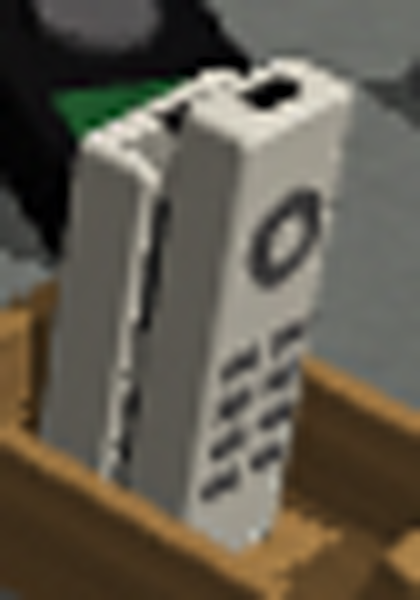

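```bash
cat > ov.py <<'E'
from h import *
def boxov(C,img,c,sz,yaw,tilt,s,x0,y0,col):
    # tilt about tray y at foot (positive leans +x)
    cx,cy,cz=c; 
    P=[]
    for z in(0,sz[2]):
        for x,y in((-1,-1),(1,-1),(1,1),(-1,1)):
            X=x*sz[0]/2;Y=y*sz[1]/2;Z=z
            X2=X*np.cos(tilt)+Z*np.sin(tilt);Z2=-X*np.sin(tilt)+Z*np.cos(tilt)
            P.append([cx+X2*np.cos(yaw)-Y*np.sin(yaw),cy+X2*np.sin(yaw)+Y*np.cos(yaw),cz+Z2])
    u=(w2p(C,P)+.5-[x0,y0])*s-.5
    u=u.round().astype(int)
    for i in range(4):
        for a,b in((i,(i+1)%4),(i+4,(i+1)%4+4),(i,i+4)):
            cv2.line(img,tuple(int(v) for v in u[a]),tuple(int(v) for v in u[b]),col,1)
E
python3 - <<'E'
from ov import *
S=cam("scene")
img=cv2.imread("pics/s15.png")
boxov(S,img,(478.3,221,6),(24,54,116),-.01,0,10,350,120,(0,0,255))
boxov(S,img,(502,221,6),(22,40,132),-.01,0,10,350,120,(0,255,0))
cv2.imwrite("pics/s15o.png",img)
E
```

```text
(no output)
```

View pics/s15o.png

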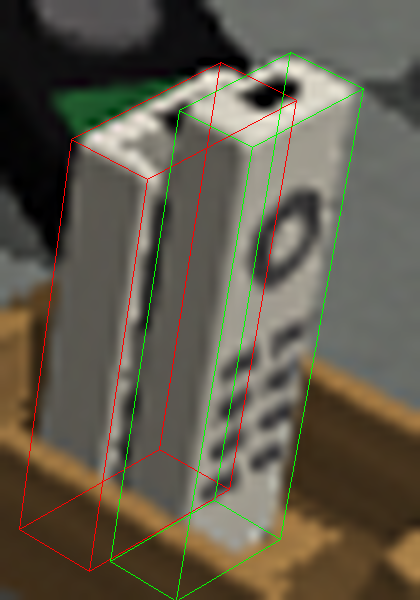

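Overlay of upright box models matches wide and slim (edges parallel within about 1°). Next the thick one.

Request:
move_arm(
  steps="-0.014 0 0.08 0 0 0 1; -0.024 0 0.14 0 0 0 1; -0.031 0 0.18 0 0 0 1; -0.034 0 0.2 0 0 0 1; -0.034 0 0.2 0 0 0 1; -0.034 0 0.2 0 0 0 1; -0.034 0 0.2 0 0 0 1; -0.034 0 0.2 0 0 0 1; -0.034 0 0.2 0 0 0 1; -0.034 0 0.2 0 0 0 1",
)

```text
time_s: 25.05
position: [559.5, -141.3, 409.7]
orientation: [0.002, 0.708, -0.707, -0.004]
force: [1.0, -0.1, 0.9]
grip_width: 87.1
```

Request:
move_arm(
  steps="-0.034 0 0.2 0 0 0 1; -0.026 0 0.15 0 0 0 1; -0.014 0 0.08 0 0 0 1; -0.007 0 0.038 0 0 0 1; 0 0 0 0 -0.1 0 1; 0 0 0 0 -0.15 0 1; 0 0 0 0 -0.047 0 1; 0 0 0 0 0 0 1; 0 0 0 0 0 0 1; 0 0 0 0 0 0 1",
)

```text
time_s: 26.05
position: [575.0, -232.9, 411.4]
orientation: [-0.049, 0.705, -0.705, 0.049]
force: [-0.0, 0.4, -0.5]
grip_width: 87.1
```

```bash
python3 pl.py 574.6 -233.4 103 8 10
```

```text
cur grasp [ 575.  -232.9  247.4] yaw 8.01 d [  -0.4   -0.5 -144.4] dyaw -0.01 F [-0.   0.4 -0.5] w 87.1 t 26.05 tilt 0.01
tool shift total share [0.0024 0.7218 0.0025] wy share 0.0003 min rows 2.9
per row /10: [0.0002 0.0722 0.0003] 0.0
```

Request:
move_arm(
  steps="0.002 0.05 0.002 0 0 0 1; 0 0.1 0 0 0 0 1; 0 0.12 0 0 0 0 1; 0 0.12 0 0 0 0 1; 0 0.12 0 0 0 0 1; 0 0.1 0 0 0 0 1; 0 0.07 0 0 0 0 1; 0 0.042 0 0 0 0 1; 0 0 0 0 0 0 1; 0 0 0 0 0 0 1",
)

```text
time_s: 27.05
position: [575.0, -234.0, 267.4]
orientation: [0.049, -0.705, 0.706, -0.05]
force: [0.2, -0.9, -0.3]
grip_width: 87.6
```

```bash
python3 - <<'E'
from h import *
S=cam("scene")
crop(S,"s16",160,130,310,300,3.5)
E
```

```text
(no output)
```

View pics/s16.png

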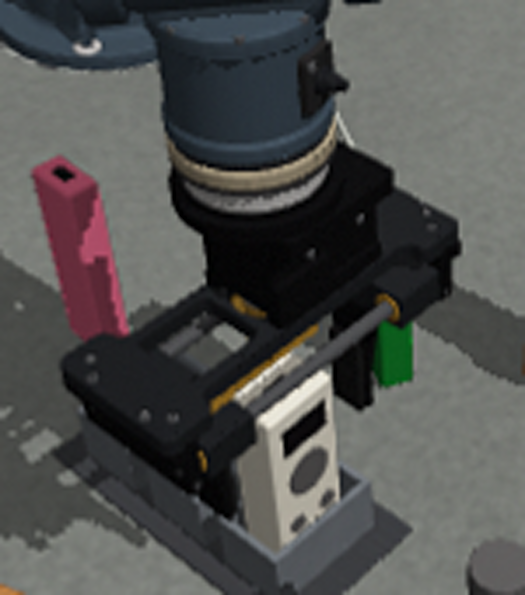

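Fingers straddle the thick remote (crop px 235,490 and 350,360); close and lift.

Request:
move_arm(
  steps="0 0 0 0 0 0 -1; 0 0 0 0 0 0 -1; 0 0 0 0 0 0 -1; 0 0 0 0 0 0 -1; 0 0 0 0 0 0 -1; 0 0 0 0 0 0 -1; 0 0 0 0 0 0 -1; 0 0 0 0 0 0 -1; 0 0 0 0 0 0 -1",
)

```text
time_s: 28.0
position: [574.7, -233.8, 266.9]
orientation: [-0.049, 0.705, -0.705, 0.049]
force: [0.2, -1.0, 0.9]
grip_width: 46.1
```

Request:
move_arm(
  steps="0 -0.02 0 0 0 0 -1; 0 -0.05 0 0 0 0 -1; 0 -0.1 0 0 0 0 -1; 0 -0.15 0 0 0 0 -1; 0 -0.15 0 0 0 0 -1; 0 -0.15 0 0 0 0 -1; 0 -0.1 0 0 0 0 -1; 0 -0.05 0 0 0 0 -1; 0 0 0 0 0 0 -1",
)

```text
time_s: 28.9
position: [574.8, -233.8, 423.0]
orientation: [0.048, -0.705, 0.706, -0.05]
force: [0.3, 0.1, -0.2]
grip_width: 45.9
```

```bash
python3 - <<'E'
from h import *
S=cam("scene")
crop(S,"s17",160,80,310,250,3.5)
E
python3 pl.py 533.5 221 256 -0.5 12
```

```text
cur grasp [ 574.5 -233.7  257.3] yaw 8.01 d [-41.  454.7  -1.3] dyaw -8.51 F [ 0.1  0.8 -2.8] w 45.9 t 28.95 tilt 0.04
tool shift total share [-0.1139  0.0057 -2.2796] wy share 0.2971 min rows 9.1
per row /12: [-0.0095  0.0005 -0.19  ] 0.0248
```

View pics/s17.png

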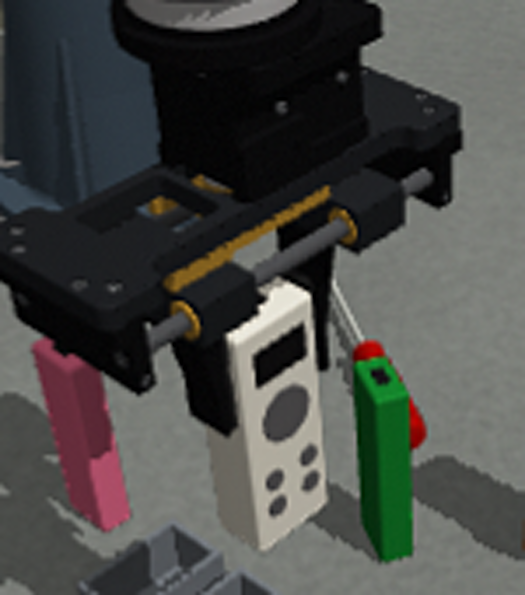

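Request:
move_arm(
  steps="-0.004 0 -0.08 0 0 0 -1; -0.007 0 -0.14 0 0 0 -1; -0.009 0 -0.18 0 0 0 -1; -0.01 0 -0.2 0 0 0 -1; -0.01 0 -0.2 0 0 0 -1; -0.01 0 -0.2 0 0 0 -1; -0.01 0 -0.2 0 0 0 -1; -0.01 0 -0.2 0 0 0 -1; -0.01 0 -0.2 0 0 0 -1; -0.01 0 -0.2 0 0 0 -1",
)

```text
time_s: 29.95
position: [540.8, 127.7, 419.3]
orientation: [-0.051, 0.706, -0.705, 0.048]
force: [1.2, -0.3, -0.7]
grip_width: 46.1
```

Request:
move_arm(
  steps="-0.01 0 -0.2 0 0 0 -1; -0.008 0 -0.15 0 0 0 -1; -0.004 0 -0.085 0 0 0 -1; -0.002 0 -0.045 0 0 0 -1; 0 0 0 0 0.1 0 -1; 0 0 0 0 0.15 0 -1; 0 0 0 0 0.047 0 -1; 0 0 0 0 0 0 -1; 0 0 0 0 0 0 -1; 0 0 0 0 0 0 -1",
)

```text
time_s: 30.95
position: [533.7, 220.7, 420.8]
orientation: [-0.003, -0.707, 0.707, 0.003]
force: [-0.6, -0.1, -1.1]
grip_width: 45.9
```

```bash
python3 - <<'E'
from h import *
S=cam("scene");T=cam("top")
crop(S,"s18",310,50,450,220,3.5)
E
python3 pl.py 533.5 221 107 -0.5 12
```

```text
cur grasp [533.7 220.8 256.9] yaw -0.49 d [  -0.2    0.2 -149.9] dyaw -0.01 F [-0.3  0.1 -0.7] w 46.0 t 31.05 tilt 0.01
tool shift total share [ 0.001   0.7496 -0.0011] wy share 0.0002 min rows 3.0
per row /12: [ 0.0001  0.0625 -0.0001] 0.0
```

View pics/s18.png

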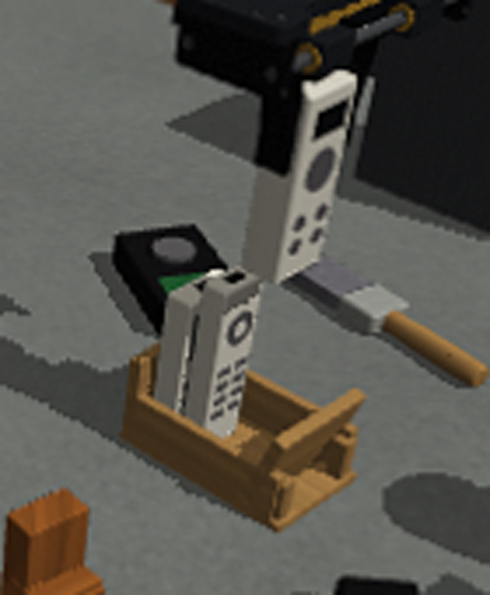

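Request:
move_arm(
  steps="0 0.05 0 0 0 0 -1; 0 0.1 0 0 0 0 -1; 0 0.12 0 0 0 0 -1; 0 0.12 0 0 0 0 -1; 0 0.12 0 0 0 0 -1; 0 0.1 0 0 0 0 -1; 0 0.07 0 0 0 0 -1; 0 0.05 0 0 0 0 -1; 0 0.025 0 0 0 0 -1; 0 0 0 0 0 0 -1",
)

```text
time_s: 32.05
position: [533.7, 221.0, 269.6]
orientation: [-0.003, -0.707, 0.707, 0.003]
force: [-0.3, -0.4, -0.8]
grip_width: 46.0
```

```bash
python3 - <<'E'
from h import *
S=cam("scene");T=cam("top")
crop(S,"s19",320,70,450,210,4)
E
python3 pl.py 527 221 101 -0.5 10
```

```text
cur grasp [534.1 221.  106.6] yaw -0.5 d [-7.1 -0.  -5.6] dyaw -0.0 F [ 0.3  0.1 -0.5] w 45.8 t 32.15 tilt 0.08
tool shift total share [0.0353 0.0278 0.0005] wy share 0.0001 min rows 0.2
per row /10: [0.0035 0.0028 0.    ] 0.0
```

View pics/s19.png

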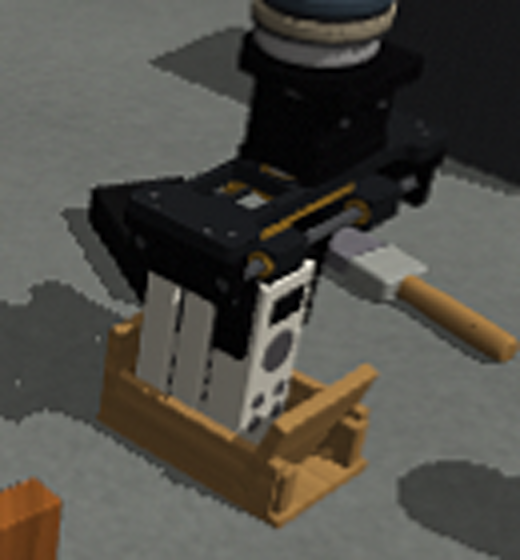

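Request:
move_arm(
  steps="0 0.008 0 0 0 0 -1; 0.005 0.006 0 0 0 0 -1; 0.005 0.004 0 0 0 0 -1; 0.005 0.002 0 0 0 0 -1; 0.005 0 0 0 0 0 -1; 0 0 0 0 0 0 -1; 0 0 0 0 0 0 -1",
)

```text
time_s: 32.85
position: [529.7, 221.0, 266.0]
orientation: [0.003, 0.707, -0.707, -0.003]
force: [0.5, -0.4, -0.8]
grip_width: 45.7
```

Request:
move_arm(
  steps="0.005 0 0 0 0 0 -1; 0 0 0 0 0 0 -1; 0 0 0 0 0 0 -1",
)

```text
time_s: 33.15
position: [528.7, 221.0, 265.9]
orientation: [0.003, 0.707, -0.707, -0.003]
force: [-0.2, 0.2, -1.5]
grip_width: 46.0
```

Request:
move_arm(
  steps="0.005 0 0 0 0 0 -1; 0 0 0 0 0 0 -1; 0 0 0 0 0 0 -1",
)

```text
time_s: 33.45
position: [527.7, 221.0, 266.0]
orientation: [0.003, 0.707, -0.707, -0.003]
force: [0.4, -0.3, -0.2]
grip_width: 46.0
```

Request:
move_arm(
  steps="0.005 0 0 0 0 0 -1; 0 0 0 0 0 0 -1; 0 0 0 0 0 0 -1",
)

```text
time_s: 33.75
position: [526.7, 221.0, 266.0]
orientation: [0.003, 0.707, -0.707, -0.003]
force: [0.2, 0.4, -0.8]
grip_width: 46.0
```

Request:
move_arm(
  steps="0.005 0 0 0 0 0 -1; 0 0 0 0 0 0 -1; 0 0 0 0 0 0 -1",
)

```text
time_s: 34.05
position: [526.2, 221.1, 266.1]
orientation: [0.004, 0.707, -0.707, -0.003]
force: [1.7, 0.0, -1.2]
grip_width: 46.6
```

Request:
move_arm(
  steps="0.005 0 0 0 0 0 -1; 0 0 0 0 0 0 -1; 0 0 0 0 0 0 -1",
)

```text
time_s: 34.35
position: [525.7, 221.1, 266.3]
orientation: [0.004, 0.707, -0.707, -0.002]
force: [5.5, 0.1, -2.9]
grip_width: 46.3
```

Request:
move_arm(
  steps="-0.002 0.007 0 0 0 0 -1; 0 0 0 0 0 0 -1; 0 0 0 0 0 0 -1",
)

```text
time_s: 34.65
position: [525.9, 221.1, 265.0]
orientation: [0.004, 0.707, -0.707, -0.002]
force: [5.5, 0.4, 0.1]
grip_width: 45.8
```

Request:
move_arm(
  steps="0 0.005 0 0 0 0 -1; 0 0 0 0 0 0 -1; 0 0 0 0 0 0 -1",
)

```text
time_s: 34.95
position: [525.8, 221.1, 264.9]
orientation: [0.004, 0.707, -0.707, -0.002]
force: [4.1, -0.4, 6.0]
grip_width: 45.8
```

Request:
move_arm(
  steps="-0.002 -0.003 0 0 0 0 -1; 0 0 0 0 0 0 -1; 0 0 0 0 0 0 1; 0 0 0 0 0 0 1; 0 0 0 0 0 0 1; 0 0 0 0 0 0 1; 0 0 0 0 0 0 1; 0 0 0 0 0 0 1",
)

```text
time_s: 35.75
position: [525.3, 221.0, 264.0]
orientation: [-0.003, -0.707, 0.707, 0.003]
force: [0.7, -0.3, 0.6]
grip_width: 83.4
```

Request:
move_arm(
  steps="0 -0.03 0 0 0 0 1; 0 -0.08 0 0 0 0 1; 0 -0.12 0 0 0 0 1; 0 -0.16 0 0 0 0 1; 0 -0.16 0 0 0 0 1; 0 -0.12 0 0 0 0 1; 0 -0.05 0 0 0 0 1; 0 0 0.1 0 0 0 1; 0 0 0.15 0 0 0 1; 0 0 0.2 0 0 0 1",
)

```text
time_s: 36.75
position: [524.2, 131.1, 407.7]
orientation: [0.002, 0.707, -0.707, -0.002]
force: [0.8, -0.1, 0.1]
grip_width: 87.0
```

Request:
move_arm(
  steps="0 0 0.2 0 0 0 1; 0 0 0.1 0 0 0 1; 0 0 0.05 0 0 0 1; 0 0 0 0 0 0 1; 0 0 0 0 0 0 1",
)

```text
time_s: 37.25
position: [524.0, 61.6, 407.9]
orientation: [0.003, 0.707, -0.707, -0.003]
force: [-0.7, -0.2, -0.5]
grip_width: 87.1
```

```bash
python3 - <<'E'
from h import *
S=cam("scene");T=cam("top")
crop(S,"s20",340,110,420,205,6)
crop(T,"t20",85,130,165,230,6)
cv2.imwrite("pics/s20f.png",S[0][:,:,::-1]);cv2.imwrite("pics/t20f.png",T[0][:,:,::-1])
E
python3 pl.py 572 -23 200 0 10
```

```text
cur grasp [524.   62.1 244. ] yaw -0.42 d [ 48.  -85.1 -44. ] dyaw 0.42 F [0.3 0.1 0.3] w 87.3 t 37.35 tilt 0.03
tool shift total share [-0.2431  0.2199  0.4238] wy share -0.0146 min rows 2.1
per row /10: [-0.0243  0.022   0.0424] -0.0015
```

View pics/s20.png

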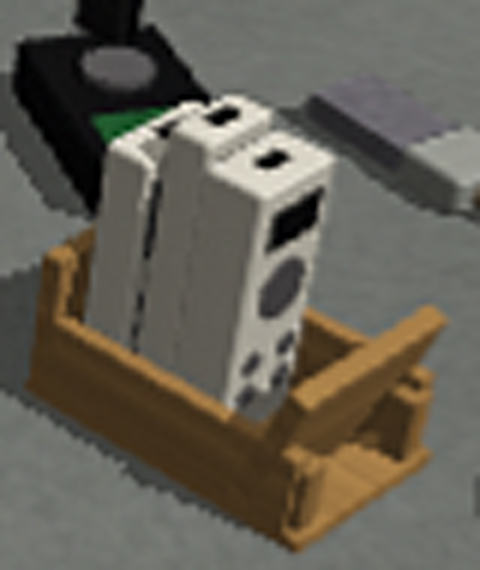

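View pics/t20.png

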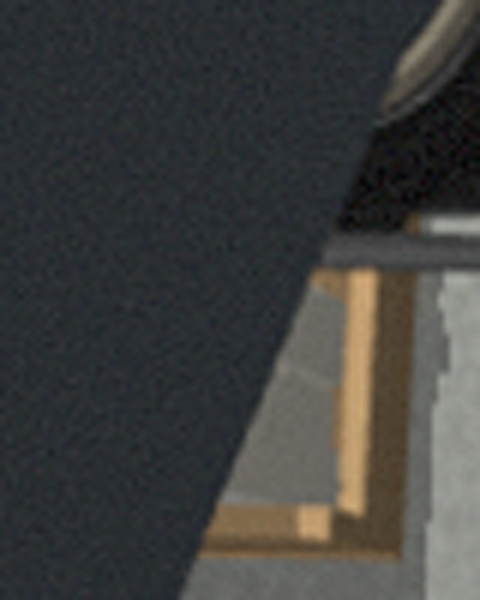

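View pics/t20f.png

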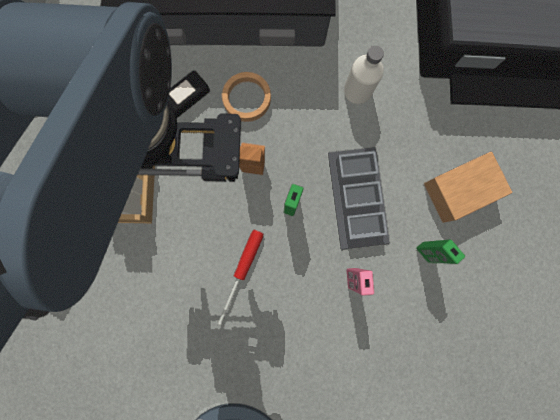

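```bash
cat > wo.py <<'E'
from ov import *
import sys
x,y,yaw=map(float,sys.argv[1:4]); yaw=np.radians(yaw)
S=cam("scene");T=cam("top")
def ov(C,name,n,x0,y0,x1,y1,s):
    im=cv2.imread(f"pics/{n}.png")[y0:y1,x0:x1]
    im=cv2.resize(im,None,fx=s,fy=s,interpolation=cv2.INTER_CUBIC); im0=im.copy()
    prof=[(-12,0),(12,0),(31.5,65),(12,65),(12,115),(-12,115)]
    prof=[(-12,0),(12,0),(31.5,65),(12,66),(12,115),(-12,115)]
    U={}
    for sy in(-22,22):
        P=[[x+a*np.cos(yaw)-sy*np.sin(yaw),y+a*np.sin(yaw)+sy*np.cos(yaw),z] for a,z in prof]
        u=((w2p(C,P)+.5-[x0,y0])*s-.5).round().astype(int); U[sy]=u
        cv2.polylines(im,[u.reshape(-1,1,2)],True,(0,255,0),1)
    for a,b in zip(U[-22],U[22]): cv2.line(im,tuple(map(int,a)),tuple(map(int,b)),(255,255,0),1)
    return np.hstack([im0,im])
a=ov(T,"t","top0",230,135,272,180,9); b=ov(S,"s","scene0",300,180,348,250,8)
cv2.imwrite("pics/"+sys.argv[4]+"t.png",a);cv2.imwrite("pics/"+sys.argv[4]+"s.png",b)
E
python3 wo.py 572 -23 -6.3 w1
```

```text
(no output)
```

View pics/w1t.png

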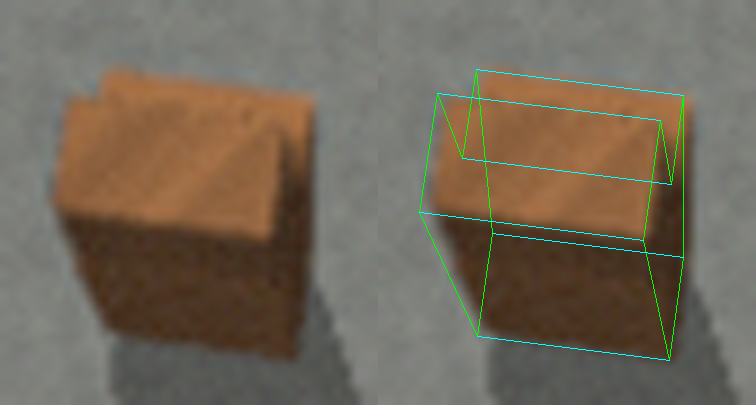

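View pics/w1s.png

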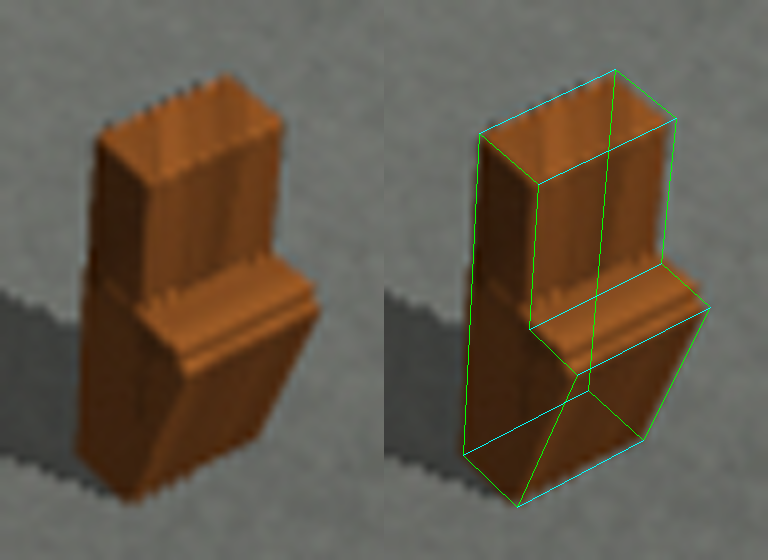

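Request:
move_arm(
  steps="-0.025 0 0.043 0 0 0 1; -0.05 0 0.085 0 0 0 1; -0.075 0 0.13 0 0 0 1; -0.065 0.02 0.11 0 0 0 1; -0.036 0.05 0.06 0 0.05 0 1; 0 0.08 0 0 0.1 0 1; 0 0.07 0 0 0.056 0 1; 0 0 0 0 0 0 1; 0 0 0 0 0 0 1; 0 0 0 0 0 0 1",
)

```text
time_s: 38.45
position: [573.9, -25.1, 364.7]
orientation: [-0.04, -0.706, 0.706, 0.039]
force: [0.7, 1.0, 0.0]
grip_width: 86.8
```

```bash
python3 pl.py 573.5 -23.9 95 -6.3 10
```

```text
cur grasp [573.9 -25.1 200.7] yaw -6.39 d [  -0.4    1.2 -105.7] dyaw 0.09 F [0.7 1.  0. ] w 86.8 t 38.45 tilt 0.07
tool shift total share [ 0.0034  0.5284 -0.006 ] wy share -0.0031 min rows 2.1
per row /10: [ 0.0003  0.0528 -0.0006] -0.0003
```

Request:
move_arm(
  steps="0.003 0.05 -0.006 0 0 0 1; 0 0.1 0 0 0 0 1; 0 0.1 0 0 0 0 1; 0 0.1 0 0 0 0 1; 0 0.09 0 0 0 0 1; 0 0.06 0 0 0 0 1; 0 0.028 0 0 0 0 1; 0 0 0 0 0 0 1; 0 0 0 0 0 0 1",
)

```text
time_s: 39.35
position: [573.4, -23.8, 259.1]
orientation: [-0.04, -0.706, 0.706, 0.039]
force: [0.2, -0.1, -0.0]
grip_width: 87.0
```

```bash
python3 pl.py 573.5 -23.9 95 -6.3 10;  python3 - <<'E'
from h import *
S=cam("scene");T=cam("top")
crop(S,"s21",260,120,400,260,4)
crop(T,"t21",180,110,300,210,4)
E
```

```text
cur grasp [573.4 -23.8  95.1] yaw -6.39 d [ 0.1 -0.1 -0.1] dyaw 0.09 F [ 0.2 -0.1 -0. ] w 87.0 t 39.35 tilt 0.07
tool shift total share [-0.0003  0.0005  0.0006] wy share -0.0033 min rows 0.0
per row /10: [-0.      0.      0.0001] -0.0003
```

View pics/s21.png

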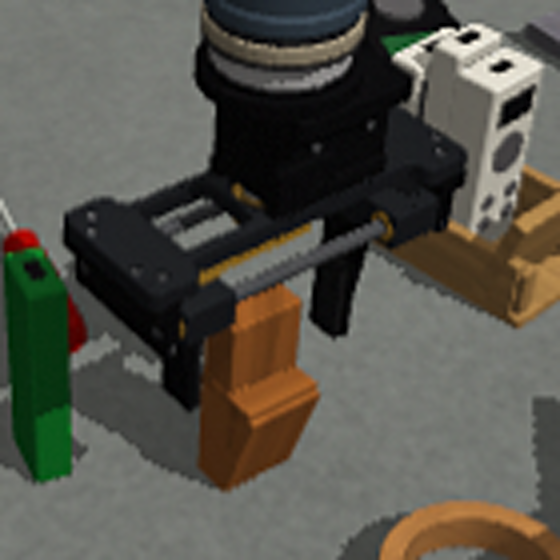

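The open fingers straddle the wedge's grip block. Closing and lifting.

Request:
move_arm(
  steps="0 0 0 0 0 0 -1; 0 0 0 0 0 0 -1; 0 0 0 0 0 0 -1; 0 0 0 0 0 0 -1; 0 0 0 0 0 0 -1; 0 0 0 0 0 0 -1; 0 0 0 0 0 0 -1; 0 0 0 0 0 0 -1; 0 0 0 0 0 0 -1; 0 0 0 0 0 0 -1",
)

```text
time_s: 40.45
position: [573.0, -23.7, 258.4]
orientation: [0.039, 0.706, -0.706, -0.04]
force: [0.9, -0.1, -1.8]
grip_width: 43.8
```

Request:
move_arm(
  steps="0 -0.02 0 0 0 0 -1; 0 -0.05 0 0 0 0 -1; 0 -0.1 0 0 0 0 -1; 0 -0.15 0 0 0 0 -1; 0 -0.15 0 0 0 0 -1; 0 -0.15 0 0 0 0 -1; 0 -0.1 0 0 0 0 -1; 0 -0.05 0 0 0 0 -1; 0 0 0 0 0 0 -1",
)

```text
time_s: 41.35
position: [573.2, -23.7, 414.5]
orientation: [-0.041, -0.706, 0.706, 0.038]
force: [-0.6, 0.2, -0.6]
grip_width: 43.6
```

```bash
python3 - <<'E'
from h import *
S=cam("scene");T=cam("top")
crop(S,"s22",260,60,430,210,4)
crop(T,"t22",80,110,300,240,3)
E
python3 pl.py 560 221 252 -0.5 10
```

```text
cur grasp [572.7 -23.7 248. ] yaw -6.4 d [-12.7 244.7   4. ] dyaw 5.9 F [ 0.1  0.1 -1. ] w 44.1 t 41.45 tilt 0.08
tool shift total share [ 0.1993 -0.0197 -1.2086] wy share -0.206 min rows 4.9
per row /10: [ 0.0199 -0.002  -0.1209] -0.0206
```

View pics/s22.png

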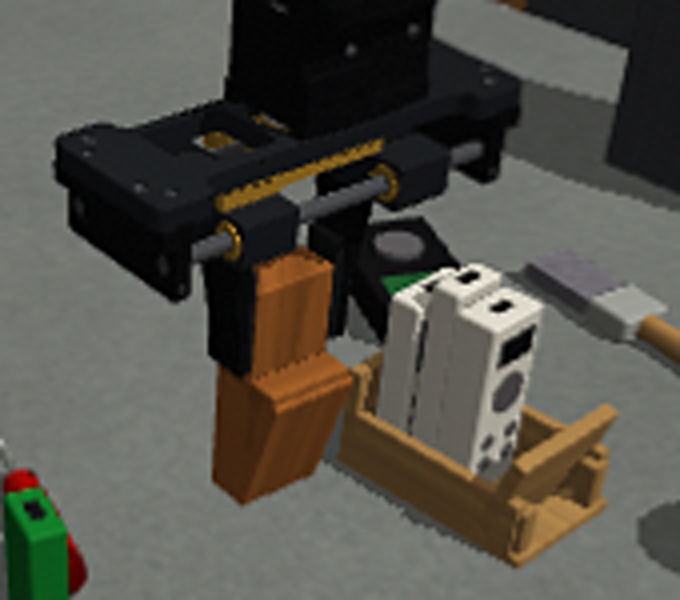

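View pics/t22.png

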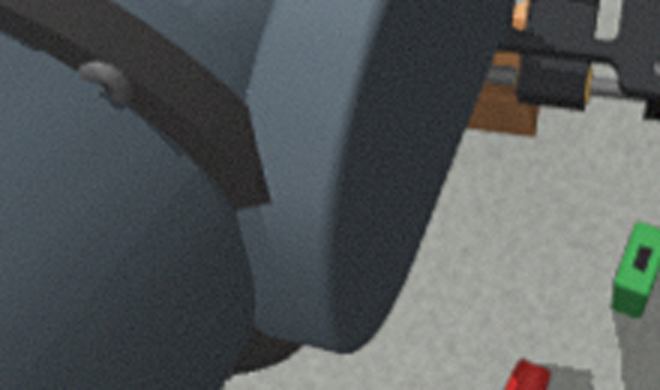

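Request:
move_arm(
  steps="0.01 -0.01 -0.06 0 0 0 -1; 0.02 -0.01 -0.12 0 0 0 -1; 0.028 0 -0.17 0 0 0 -1; 0.033 0 -0.2 0 0 0 -1; 0.033 0 -0.2 0 0 0 -1; 0.033 0 -0.2 0 0 0 -1; 0.022 0 -0.14 0 0 0 -1; 0.012 0 -0.08 0 0 0 -1; 0.006 0 -0.039 0 0 0 -1; 0 0 0 0 0 0 -1",
)

```text
time_s: 42.45
position: [560.7, 221.5, 415.9]
orientation: [-0.039, -0.706, 0.706, 0.039]
force: [-0.0, -0.3, -0.7]
grip_width: 44.1
```

Request:
move_arm(
  steps="0 0 0 0 -0.08 0 -1; 0 0 0 0 -0.08 0 -1; 0 0 0 0 -0.046 0 -1; 0 0 0 0 0 0 -1; 0 0 0 0 0 0 -1; 0 0 0 0 0 0 -1",
)

```text
time_s: 43.05
position: [561.0, 220.5, 416.6]
orientation: [-0.003, -0.707, 0.707, 0.003]
force: [-0.2, 0.5, -0.8]
grip_width: 43.8
```

```bash
python3 - <<'E'
from h import *
S=cam("scene");T=cam("top")
crop(S,"s23",310,40,450,220,3.5)
cv2.imwrite("pics/t23.png",T[0][:,:,::-1])
E
python3 pl.py 560.5 221 150 -0.5 10
```

```text
cur grasp [560.9 220.8 252.6] yaw -0.52 d [  -0.4    0.2 -102.6] dyaw 0.02 F [ 0.1  1.1 -0.8] w 43.7 t 43.15 tilt 0.0
tool shift total share [ 0.0022  0.5128 -0.0011] wy share -0.0008 min rows 2.1
per row /10: [ 0.0002  0.0513 -0.0001] -0.0001
```

View pics/s23.png

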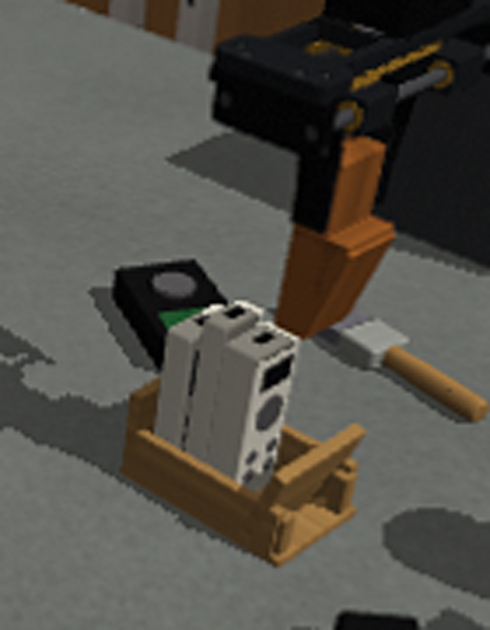

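View pics/t23.png

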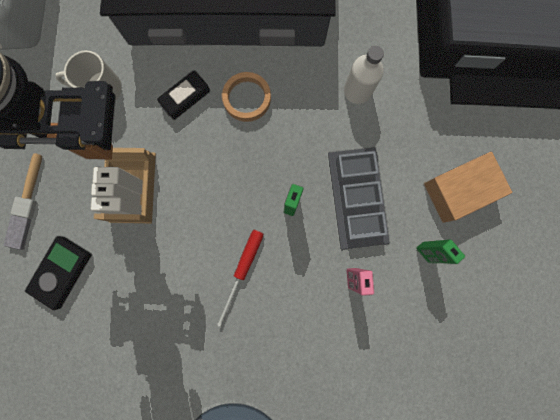

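```bash
python3 - <<'E'
from ov import *
T=cam("top");S=cam("scene")
for C,n,(x0,y0,x1,y1),s in((T,"t24",(85,135,160,225),7),(S,"s24",(345,110,420,205),7)):
    im=cv2.resize(C[0][y0:y1,x0:x1,::-1],None,fx=s,fy=s,interpolation=cv2.INTER_CUBIC);im0=im.copy()
    boxov(C,im,(478.3,221,6),(24,54,116),-.01,0,s,x0,y0,(0,0,255))
    boxov(C,im,(501.3,221,6),(22,40,132),-.01,0,s,x0,y0,(0,255,0))
    boxov(C,im,(527.3,221,6),(30,46,124),-.01,0,s,x0,y0,(255,0,0))
    cv2.imwrite(f"pics/{n}.png",cv2.resize(np.hstack([im0,im]),None,fx=.72,fy=.72,interpolation=cv2.INTER_AREA))
E
```

```text
(no output)
```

View pics/t24.png

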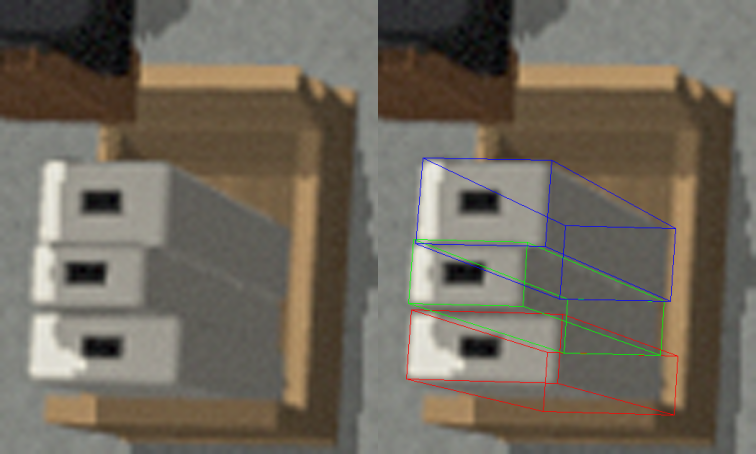

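View pics/s24.png

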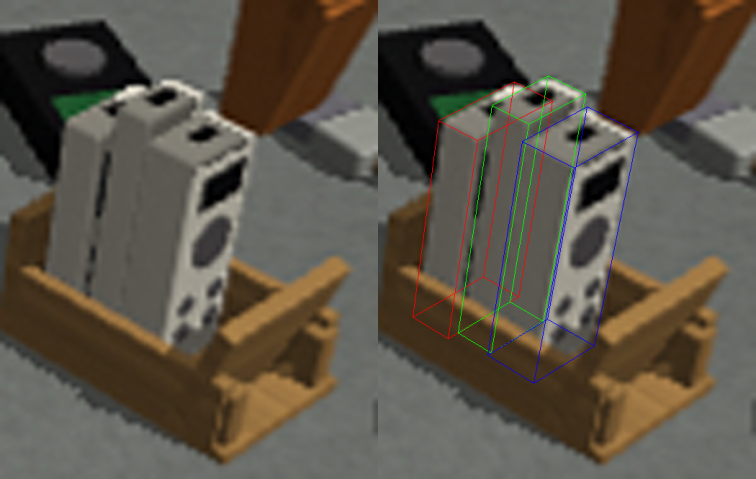

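Request:
move_arm(
  steps="0.004 0.04 0 0 0 0 -1; 0 0.08 0 0 0 0 -1; 0 0.1 0 0 0 0 -1; 0 0.1 0 0 0 0 -1; 0 0.1 0 0 0 0 -1; 0 0.08 0 0 0 0 -1; 0 0.05 0 0 0 0 -1; 0 0.025 0 0 0 0 -1; 0 0 0 0 0 0 -1; 0 0 0 0 0 0 -1",
)

```text
time_s: 44.25
position: [560.4, 221.0, 302.1]
orientation: [0.004, 0.707, -0.707, -0.003]
force: [-0.1, -0.7, -0.2]
grip_width: 43.5
```

```bash
python3 - <<'E'
from h import *
S=cam("scene");T=cam("top")
crop(S,"s25",340,80,440,205,5)
crop(T,"t25",60,120,180,240,4)
E
python3 pl.py 560 221 130 -0.5 10
```

```text
cur grasp [560.4 221.  138.4] yaw -0.5 d [-0.4 -0.  -8.4] dyaw -0.0 F [ 0.6 -0.5 -1.4] w 43.9 t 44.35 tilt 0.11
tool shift total share [0.0023 0.0422 0.0002] wy share 0.0002 min rows 0.2
per row /10: [0.0002 0.0042 0.    ] 0.0
```

View pics/s25.png

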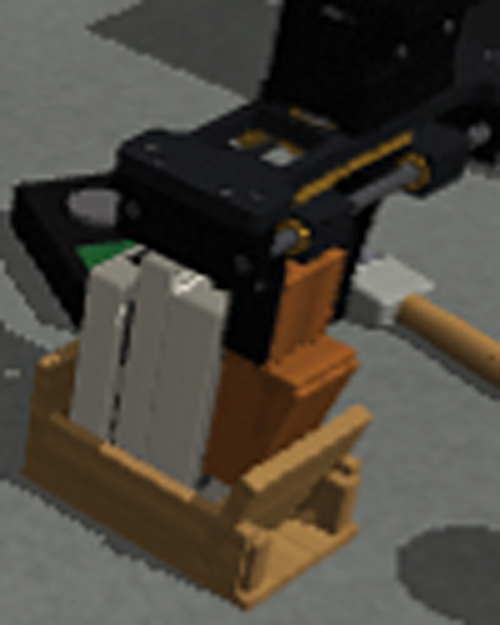

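View pics/t25.png

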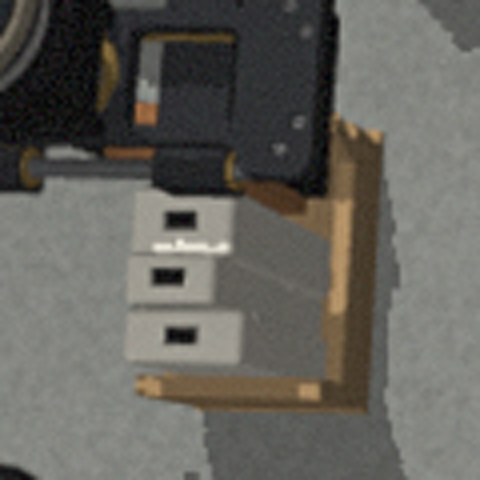

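Request:
move_arm(
  steps="0.002 0.01 0 0 0 0 -1; 0.003 0.015 0 0 0 0 -1; 0.003 0.015 0 0 0 0 -1; 0.003 0.015 0 0 0 0 -1; 0.003 0.015 0 0 0 0 -1; 0.002 0.01 0 0 0 0 -1; 0 0 0 0 0 0 -1; 0 0 0 0 0 0 -1",
)

```text
time_s: 45.15
position: [556.9, 221.0, 285.5]
orientation: [0.003, 0.707, -0.707, -0.003]
force: [0.1, -1.2, -1.7]
grip_width: 43.8
```

Request:
move_arm(
  steps="0.003 0.01 0 0 0 0 -1; 0.003 0.01 0 0 0 0 -1; 0 0 0 0 0 0 -1; 0 0 0 0 0 0 -1",
)

```text
time_s: 45.55
position: [555.7, 221.0, 281.5]
orientation: [-0.003, -0.707, 0.707, 0.003]
force: [-0.3, -0.4, -1.9]
grip_width: 43.8
```

Request:
move_arm(
  steps="0.001 0.01 0 0 0 0 -1; 0.001 0.01 0 0 0 0 -1; 0 0 0 0 0 0 -1; 0 0 0 0 0 0 -1",
)

```text
time_s: 45.95
position: [555.4, 221.0, 277.5]
orientation: [-0.003, -0.707, 0.707, 0.003]
force: [-0.3, -0.1, -1.7]
grip_width: 43.9
```

Request:
move_arm(
  steps="0 0.01 0 0 0 0 -1; 0 0.005 0 0 0 0 -1; 0 0 0 0 0 0 -1; 0 0 0 0 0 0 -1",
)

```text
time_s: 46.35
position: [555.2, 221.0, 274.5]
orientation: [-0.003, -0.707, 0.707, 0.003]
force: [0.2, 0.7, -0.2]
grip_width: 43.7
```

Request:
move_arm(
  steps="0 0.007 0 0 0 0 -1; 0 0 0 0 0 0 -1; 0 0 0 0 0 0 -1",
)

```text
time_s: 46.65
position: [555.0, 221.1, 273.5]
orientation: [-0.003, -0.707, 0.707, 0.003]
force: [-2.3, 0.2, 4.3]
grip_width: 44.0
```

Request:
move_arm(
  steps="0 0.007 0 0 0 0 -1; 0 0 0 0 0 0 -1; 0 0 0 0 0 0 -1",
)

```text
time_s: 46.95
position: [554.9, 221.0, 272.9]
orientation: [-0.003, -0.707, 0.707, 0.003]
force: [-3.7, -0.9, 9.8]
grip_width: 43.9
```

```bash
python3 - <<'E'
from h import *
S=cam("scene");T=cam("top")
crop(S,"s26",340,80,440,205,5)
E
python3 pl.py 555 221 108 -0.5 10
```

```text
cur grasp [554.9 221.  108.9] yaw -0.44 d [ 0.1 -0.  -0.9] dyaw -0.06 F [-4.3  0.2 10.1] w 43.6 t 47.05 tilt 0.03
tool shift total share [-0.0003  0.0044  0.0002] wy share 0.0019 min rows 0.0
per row /10: [-0.      0.0004  0.    ] 0.0002
```

View pics/s26.png

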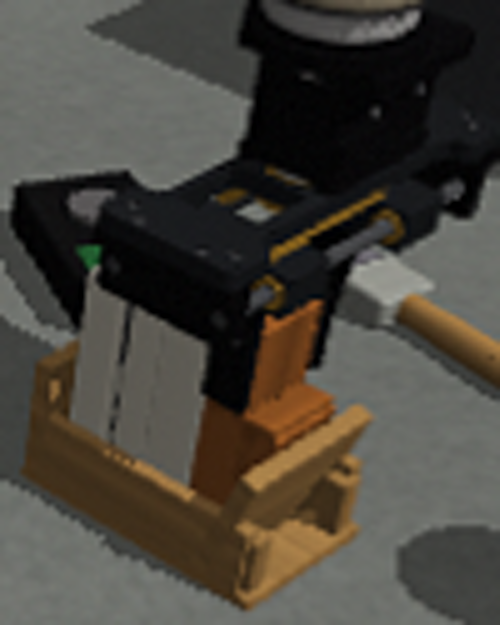

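Request:
move_arm(
  steps="0.003 0.005 0 0 0 0 -1; 0 0 0 0 0 0 -1; 0 0 0 0 0 0 -1",
)

```text
time_s: 47.35
position: [554.7, 221.0, 272.7]
orientation: [-0.003, -0.707, 0.707, 0.002]
force: [-4.2, 0.1, 14.2]
grip_width: 43.8
```

Request:
move_arm(
  steps="0.003 0.005 0 0 0 0 -1; 0 0 0 0 0 0 -1; 0 0 0 0 0 0 -1",
)

```text
time_s: 47.65
position: [554.4, 221.0, 272.4]
orientation: [-0.004, -0.707, 0.707, 0.002]
force: [-4.2, -1.3, 15.9]
grip_width: 43.6
```

Request:
move_arm(
  steps="0.003 0.006 0 0 0 0 -1; 0 0 0 0 0 0 -1; 0 0 0 0 0 0 -1",
)

```text
time_s: 47.95
position: [554.2, 221.0, 272.2]
orientation: [-0.004, -0.707, 0.707, 0.001]
force: [-4.1, -1.7, 21.0]
grip_width: 44.2
```

Request:
move_arm(
  steps="0.003 0.006 0 0 0 0 -1; 0 0 0 0 0 0 -1; 0 0 0 0 0 0 -1",
)

```text
time_s: 48.25
position: [554.0, 221.0, 272.0]
orientation: [-0.005, -0.707, 0.707, 0.001]
force: [-5.0, -2.9, 26.7]
grip_width: 43.7
```

Request:
move_arm(
  steps="0.002 0.005 0 0 0 0 -1; 0 0 0 0 0 0 -1; 0 0 0 0 0 0 -1",
)

```text
time_s: 48.55
position: [553.8, 221.0, 271.9]
orientation: [0.005, 0.707, -0.707, -0.0]
force: [-5.5, -2.3, 31.0]
grip_width: 43.7
```

```bash
python3 - <<'E'
from h import *
S=cam("scene");T=cam("top")
crop(S,"s27",345,100,420,195,6)
crop(T,"t27",75,140,165,230,6)
E
```

```text
(no output)
```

View pics/s27.png

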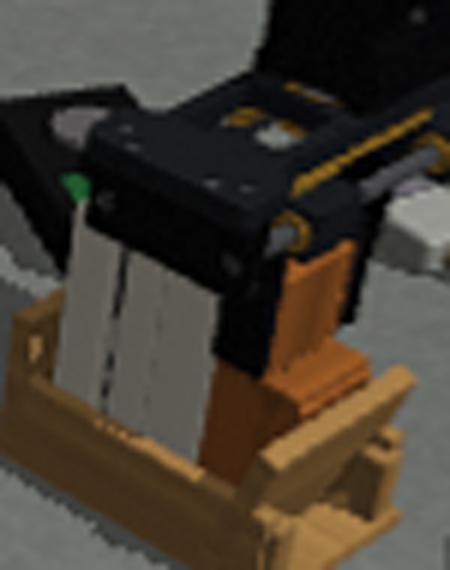

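View pics/t27.png

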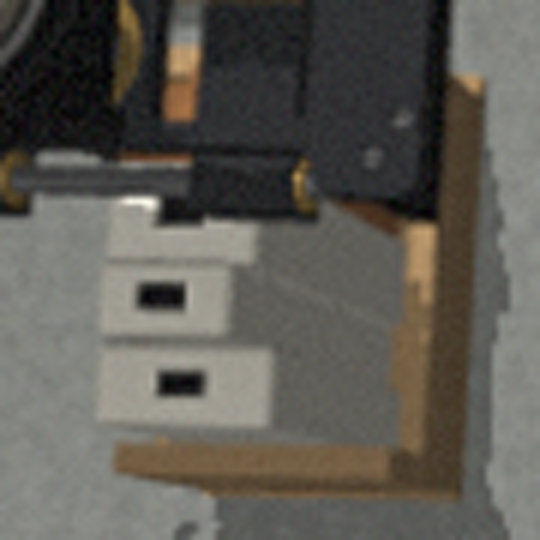

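Request:
move_arm(
  steps="-0.004 -0.008 0 0 0 0 -1; -0.004 -0.008 0 0 0 0 -1; 0 0 0 0 0 0 -1; 0 0 0 0 0 0 -1",
)

```text
time_s: 49.05
position: [554.5, 221.0, 271.9]
orientation: [-0.004, -0.707, 0.707, 0.002]
force: [-3.4, -0.7, 13.8]
grip_width: 43.5
```

Request:
move_arm(
  steps="-0.002 -0.005 0 0 0 0 -1; 0 -0.003 0 0 0 0 -1; 0 0 0 0 0 0 -1; 0 0 0 0 0 0 -1",
)

```text
time_s: 49.45
position: [554.7, 221.0, 272.0]
orientation: [-0.003, -0.707, 0.707, 0.002]
force: [-3.3, 0.0, 7.8]
grip_width: 43.7
```

Request:
move_arm(
  steps="0 -0.003 0 0 0 0 -1; 0 0 0 0 0 0 0; 0 0 0 0 0 0 0.4; 0 0 0 0 0 0 1; 0 0 0 0 0 0 1; 0 0 0 0 0 0 1; 0 0 0 0 0 0 1; 0 0 0 0 0 0 1; 0 0 0 0 0 0 1",
)

```text
time_s: 50.35
position: [554.5, 221.0, 271.7]
orientation: [0.003, 0.707, -0.707, -0.003]
force: [0.7, 0.4, -0.1]
grip_width: 85.2
```

Request:
move_arm(
  steps="0 -0.02 0 0 0 0 1; 0 -0.05 0 0 0 0 1; 0 -0.1 0 0 0 0 1; 0 -0.15 0 0 0 0 1; 0 -0.15 0 0 0 0 1; 0 -0.15 0 0 0 0 1; 0 -0.1 0 0 0 0 1; 0 0 0.15 0 0 0 1; 0 0 0.2 0 0 0 1; 0 0 0.2 0 0 0 1",
)

```text
time_s: 51.35
position: [553.2, 110.4, 417.2]
orientation: [-0.003, -0.707, 0.707, 0.002]
force: [1.0, 0.0, 0.8]
grip_width: 87.1
```

Request:
move_arm(
  steps="0 0 0.2 0 0 0 1; 0 0 0.2 0 0 0 1; 0 0 0.2 0 0 0 1; 0 0 0.2 0 0 0 1; 0 0 0.15 0 0 0 1; 0 0 0.1 0 0 0 1; 0 0 0 0 0 0 1; 0 0 0 0 0 0 1",
)

```text
time_s: 52.15
position: [551.5, -99.0, 416.3]
orientation: [0.004, 0.707, -0.707, -0.003]
force: [-0.2, 0.3, -0.2]
grip_width: 86.9
```

```bash
cat > fin.py <<'E'
from ov import *
import sys
T=cam("top");S=cam("scene")
wx=float(sys.argv[1]); wz=float(sys.argv[2])
for C,n,(x0,y0,x1,y1),s in((T,"t"+sys.argv[3],(85,135,165,225),5),(S,"s"+sys.argv[3],(340,105,425,210),5)):
    im=cv2.resize(C[0][y0:y1,x0:x1,::-1],None,fx=s,fy=s,interpolation=cv2.INTER_CUBIC);im0=im.copy()
    boxov(C,im,(478.3,221,6),(24,54,116),-.01,0,s,x0,y0,(0,0,255))
    boxov(C,im,(501.3,221,6),(22,40,132),-.01,0,s,x0,y0,(0,255,0))
    boxov(C,im,(527.3,221,6),(30,46,124),-.01,0,s,x0,y0,(255,0,0))
    prof=[(-12,0),(12,0),(31.5,65),(12,66),(12,115),(-12,115)]
    for sy in(-22,22):
        u=((w2p(C,[[wx+a,221+sy,wz+z] for a,z in prof])+.5-[x0,y0])*s-.5).round().astype(int)
        cv2.polylines(im,[u.reshape(-1,1,2)],True,(255,255,0),1)
    cv2.imwrite(f"pics/{n}.png",np.hstack([im0,im]))
print(manip.get_obs()["force"],manip.get_obs()["time_s"])
E
python3 fin.py 554.3 14 30
```

```text
[ 0.23974678 -0.1052334   0.12464873] 52.25
```

View pics/t30.png

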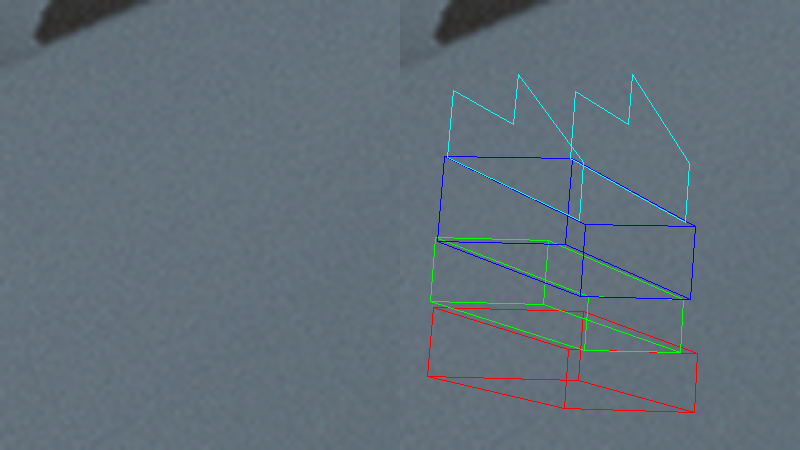

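View pics/s30.png

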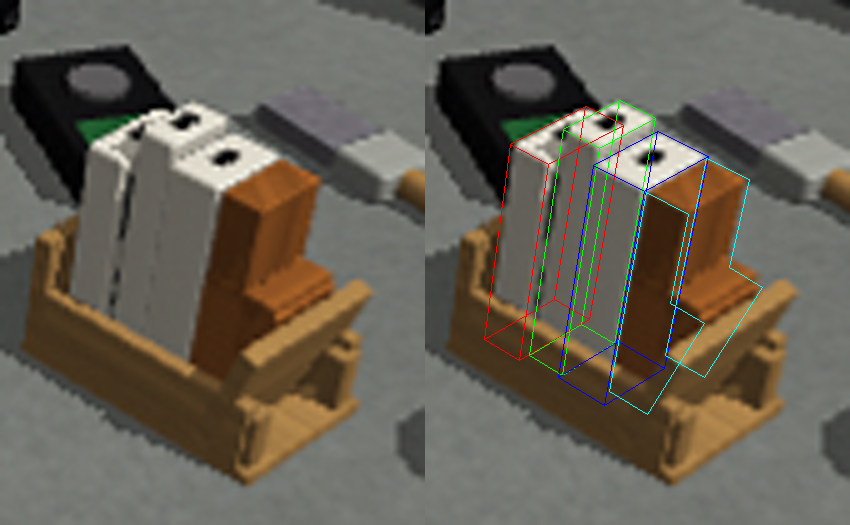

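Request:
move_arm(
  steps="0 0 0.1 0 0 0 1; 0 0 0.2 0 0 0 1; 0 0 0.2 0 0 0 1; 0 0 0.2 0 0 0 1; 0 0 0.2 0 0 0 1; 0 0 0.2 0 0 0 1; 0 0 0.1 0 0 0 1; 0 0 0 0 0 0 1; 0 0 0 0 0 0 1",
)

```text
time_s: 53.15
position: [549.8, -337.5, 415.4]
orientation: [0.003, 0.708, -0.706, -0.003]
force: [-0.3, 0.2, -0.0]
grip_width: 87.0
```

```bash
python3 fin.py 554.3 14 31
```

```text
[-0.25678967  0.27985972  0.38162959] 53.25
```

View pics/t31.png

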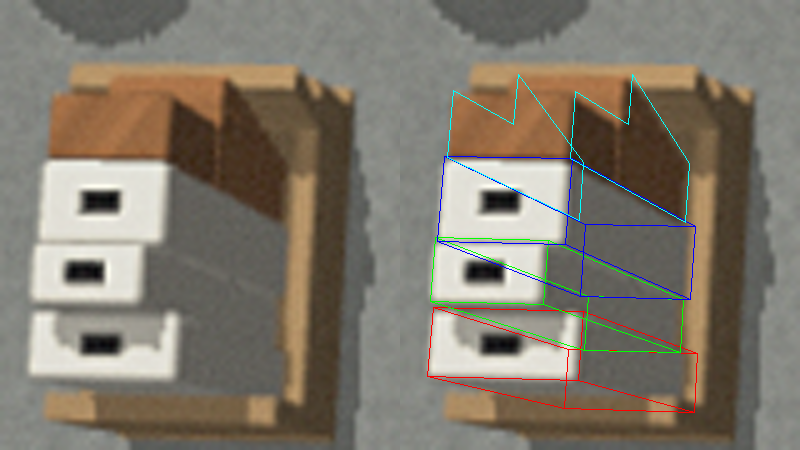

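```bash
python3 -c "
from rig import manip
print(manip.job_done())"
```

```text
the job is handed in; nothing more can be done
None
```

The job is handed in at about 53 s. The three remotes stand in the tray in stand order: wide against the upright wall, slim next to it, thick last. The wedge is pressed into the gap after them.

I pressed the wedge to about 31 N on the wrist. The last push moved it only about 0.1 mm, and its foot stopped about 7.5 mm above the tray floor by the arm's position, against the expected 8 mm.

- **Final check:** after release and retreat, upright box models drawn over both camera views match all three remotes and the wedge to within about 1–2 mm, with no visible tilt.
- **Arm:** it touches nothing, with forces near zero and the gripper open.
- **Open point:** a dark line shows between wide and slim. I put it down to their different widths and heights showing a strip of face, not a gap, but the pictures alone cannot rule out 1–2 mm.
- **Disagreements:** the two cameras differed by 1–2 mm on the remotes, and up to about 5 mm on some tray edges I picked by eye. Touching the wall and the packed row gave positions within about 1 mm of my tray estimate, so I relied on those contacts.

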